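# Lock the battery cap of the kitchen scale with its slot key

## Task

The kitchen scale lies upside down with its battery cap unlocked. Take the orange key from its sloping rest and stand it upright, blade down, in the pocket of the wooden stand; let go and take it afresh, put its blade in the cap's slot and turn the cap clockwise as far as it goes, until the slot lines up with the two green marks. Then stand the key in the wooden stand again; turn the cap with the key only, not with the fingers, and leave the other things on the worktop where they are.

Things in the scene. Friction and masses are not known exactly. Their poses are not given: they have to be found in the camera images.
- key_center (a point): centre of the key, a flat-sided bar 125 mm long (z, from blade to tail), 22 wide (x), 14 thick (y), 70 g, alike turned half round about z. Its last 18 mm is a steel blade 22 wide, 4 thick, square ended; from 32 mm on, orange handle with black inlays. At the start it lies with z 25 degrees above level (tail high), y level; 85 mm from the blade's end it is about 67 mm above the worktop
- key_tip (a point): middle of the blade's end edge, 62.5 mm from the key's centre along its -z; same axes. From 60 mm past this point to the tail both 14 mm sides are free for fingers on the rest. A hand leaning 30 degrees from vertical back over the tail at the pick (fingers pointing ahead to the blade) leans 35 degrees the other way once the key is upright
- cradle: sloping steel rest on a black base 150x56x8 mm, fixed; origin at the middle of its underside. The key lies on its narrow edge along an 11 mm wide rib, blade pointing to the rest's +x and down, against a stop; low cheeks hold it sideways within 50 mm of the blade's end. Lift it out straight up
- stand: wooden stand, block 66x56x56 mm (x, y, z) on a foot 90x80x5 mm, fixed; origin at the middle of its underside. In its top is an upright pocket 25 mm along x, 17 mm along y, mouth chamfered 3 mm, 50 mm deep. The key goes in with its 22 mm width along x, either way round, leaning a little when let go. A tall tap stands behind it
- pocket (a point): middle of the pocket's floor, 6 mm above the worktop and 50 mm below the mouth; axes of the stand
- scale: kitchen scale lying upside down, white, 176x146 mm, upper face 25 mm above the worktop, fixed; origin at the middle of its underside. On top: four 4 mm rubber feet, a blank grey label, two grey dots, and the dark round battery cap, axis at x = -15 mm, y = 0 of the scale; two green marks either side of the cap along the scale's y
- slot (a point): middle of the slot's floor on the axis of the dark round cap (44 mm across, its top 43 mm above the worktop), 31 mm above the worktop. The axes turn with the cap: x runs along the slot, z up. The slot is 6 mm wide, 12 mm deep, open at both ends, its floor yellow, its mouth widened to 11 mm by a 3 mm chamfer
- cap (a joint): turn of the cap in rad: 0 = unlocked (slot along the scale's x), grows clockwise seen from above, 1.571 = locked at a hard stop (slot along the scale's y, at the green marks). It starts between 0 and 0.3, turns against a friction of about 0.06 N m and stays where it is left; the blade has about 0.1 rad of play in the slot each way
- mandarin_a: mandarin, about 49 mm across, 48 high; a loose bystander, origin at the middle of its underside
- mandarin_b: mandarin, about 50 mm across, 42 high; a loose bystander, origin at the middle of its underside
- spice_jar: spice jar with a red lid, 46 mm across, 109 high; a loose bystander, origin at the middle of its underside
- tin: small food tin, 58 mm across, 72 high; a loose bystander, origin at the middle of its underside
- carton: red and cream carton, 36x69x121 mm; a loose bystander, origin at the middle of its underside
- mill: salt shaker with a grey top, 44 mm across, 90 high; a loose bystander, origin at the middle of its underside
Things that resemble listed ones, but are neither listed nor needed, are in the scene too. Of the things that look like the part that bears key_center, the larger one is meant.

How it is judged:
By the outcome, as a careful person would: the job done as asked, in the order asked, and still so for the second after the job is handed in, with the robot touching nothing.
It also fails if it takes over 66 s, if anything falls off the work surface, if the arm or the gripper's body presses on something with over 40 N, if the wrist force passes 120 N, or if a joint passes its speed limit or range.

## Robot

A 6-joint arm with a two-finger parallel gripper is mounted at the origin on a cart in front of the work surface, level with it; the furniture and walls round the work are solid. World frame = base frame: x ahead of the robot, y to its left, z up, the work surface at z = 0. Lengths are in m, angles in rad, forces in N, time in s.
With the tool pointing down it reaches from about 0.425 to 0.925 m from the base axis. Payload 12.5 kg.
Tool frame: the origin (TCP) lies on the centre line of the jaws, within the pads' length; the fingertips stand 17 mm ahead of it and the grasp point (between the pads) lies 2 mm behind it (ctrl.tcp_to_tips is the distance from the TCP to the fingertips, in m); z points along the fingers, y is the line along which they close (so a half turn about z gives the same grasp; the last joint's range is limited). The gripper opens to 85 mm and grips with 20 to 120 N. Pads are 22 mm wide; open, the fingers measure 114 mm over their backs; the gripper's body (76 mm by 85 mm) begins 54 mm behind the grasp point. The pads swing forward as they close: fully open they stand 13 mm farther back than shut.
Start: joints at [1.008, 0.491, 1.559, -0, 1.092, -0.106], TCP at [0.276, 0.561, 0.248] pointing down, gripper open.
Joint ranges: [-3.1, 3.1], [-0.84, 2.19], [0.05, 2.79], [-1.13, 4.28], [0.06, 2.93], [-2.69, 2.69]. Speed limits (rad/s): [2.22, 2.22, 2.79, 3.14, 3.14, 3.14].

## Interface

Orientations are given as a rotation vector (axis times angle).
In Python, from plant import ctrl gives the robot as it stands. The module is installed in compiled form; this text tells all that it offers.
- The arm moves only by the tool send_rows, never from a script. Its argument "targets" is a list of rows, each an object with "slide": the shift along the tool's x, y, z in m, a list of three; "turn": the turn about the tool's z in degrees. A call has 1 to 12 rows; each row is the pose to reach, as a shift and turn from the pose commanded when the call began, along the tool's axes at that moment; what a row does not reach only later rows make up. A row lasts 1/8 s, in which the tool goes at most 62.5 mm and 10.7 degrees, less where a joint would pass 70% of its speed; a pose out of reach is approached as far as the arm can. A call with a gripper value outside its range is refused whole. "grip" is the finger opening in m, from 0 to 0.0854, set as the call begins (left out, the last holds). The fingers move at their own pace and stop on an object; "newtons" is the grip in N (left out, the last holds). Time passes only in rows, so rows that repeat a pose let the fingers close. It gives the time, the measured TCP pose, the force, the opening and the grip force at its end, in the units of the state.
- ctrl.observe(): the state, without advancing time (a new reading comes with each control period).
- ctrl.get_image(name): name is "scene" or "top" or "wrist"; returns the picture (480x640x3 uint8, red, green, blue); there is no depth.
- ctrl.camera_info(name): a dict with "intrinsics" (3x3 intrinsics, pixels), "D" ([k1, k2, p1, p2, k3] as OpenCV has them; the pictures are not rectified), "R" (3x3) and "t" (3): a world point X has camera coordinates R X + t; the wrist camera has in their place "tool_from_camera" (4x4, takes a point from camera to tool coordinates, whose origin is the TCP and whose axes are the flange's). Camera axes: x right, y down, z forward; pixel columns grow to the right and rows downward; lengths in m; the calibration is good to about 2 mm. A picture is of the moment at which its call begins: read the wrist's pose just before it. camera_info takes no time and is no camera call.
- ctrl.sign_off(): hands the job in; it is judged then, once.
The state is a dict: "time_s": time; "q": joint angles; "qd": joint speeds; "joint_efforts": joint torques, N m; "ee_pos": TCP position; "ee_rot": TCP orientation; "force": force on the tool from outside, world axes, zero at the start; "wrist_torque": the same for the moment, N m; "gripper_width": finger opening in m; "gripper_force": force on a finger pad.
Only numpy, scipy, OpenCV 4.12 (cv2) and the standard library are available. Lean on these libraries where they do the work, as an engineer would, in place of code of your own. Each camera call takes 0.05 s, during which the arm holds its last target. There are 200 camera calls.

## Working session

There is one attempt and no reset: what is moved stays moved. The work goes in short steps, Python scripts to look and compute and a tool call to move; the robot and the scene stay as the last step left them, time stands still between calls to the robot, and variables do not carry over. Pictures are saved under pics/ and viewed, at most 10 in all, crops included, and the job is handed in when it is done.

Besides the shell and the picture viewer there is one more tool, called as name(argument=value, ...) on one line, values as JSON. send_rows: Moves the arm, as the interface text tells. Its arguments: {"type":"object","properties":{"targets":{"type":"array","items":{"type":"object","properties":{"slide":{"type":"array","items":{"type":"number"}},"turn":{"type":"number"}}}},"grip":{"type":"number"},"newtons":{"type":"number"}},"required":["targets"]}

```bash
mkdir -p pics; python3 - <<'E'
from plant import ctrl
import cv2
for n in("scene","top"):
    im=ctrl.get_image(n); cv2.imwrite(f"pics/{n}0.png",im[:,:,::-1])
    c=ctrl.camera_info(n); print(n,c)
print(ctrl.camera_info("wrist"))
print(ctrl.observe())
E
```

```text
scene {'intrinsics': array([[493.72145867,   0.        , 318.76131262],
       [  0.        , 493.72145867, 234.07443067],
       [  0.        ,   0.        ,   1.        ]]), 'D': array([0.04038437, 0.        , 0.        , 0.        , 0.        ]), 'R': array([[ 0.91338945, -0.40701639,  0.00757417],
       [-0.24534214, -0.56523124, -0.78760452],
       [ 0.32484911,  0.7175314 , -0.61613452]]), 't': array([-0.4374852 ,  0.17760882,  1.2745753 ])}
top {'intrinsics': array([[496.33983174,   0.        , 323.53928437],
       [  0.        , 496.33983174, 244.04767576],
       [  0.        ,   0.        ,   1.        ]]), 'D': array([-0.01721012,  0.        ,  0.        ,  0.        ,  0.        ]), 'R': array([[ 2.55827057e-02, -9.99658909e-01,  5.25264835e-03],
       [-9.77688122e-01, -2.61156355e-02, -2.08432028e-01],
       [ 2.08498110e-01,  1.96803348e-04, -9.78022750e-01]]), 't': array([0.00719532, 0.50538782, 1.59569471])}
{'intrinsics': array([[420.59600894,   0.        , 323.20589043],
       [  0.        , 420.59600894, 249.74282064],
       [  0.        ,   0.        ,   1
[... 429 characters left out ...]
  1.00000000e+00]])}
{'time_s': 0.1, 'q': array([ 1.00838738e+00,  4.91473633e-01,  1.55938614e+00, -1.68307254e-05,
        1.09169103e+00, -1.05591112e-01]), 'qd': array([-0.0015131 , -0.00074955, -0.00102289, -0.00053363,  0.00038187,
       -0.00134529]), 'joint_efforts': array([ 2.88788193e-03, -6.19448018e+01, -2.62020779e+01, -5.36437540e-05,
        2.89687196e-03, -1.09564078e-05]), 'ee_pos': array([0.2755654 , 0.56077075, 0.24780292]), 'ee_rot': array([-7.11264824e-01, -3.05970911e+00,  1.42943499e-03]), 'force': array([ 0.41466153, -0.02173099,  0.67749667]), 'wrist_torque': array([-0.01598393, -0.01082308,  0.01396465]), 'gripper_force': 0.0, 'gripper_width': 0.08540951640819848}
```

View pics/top0.png

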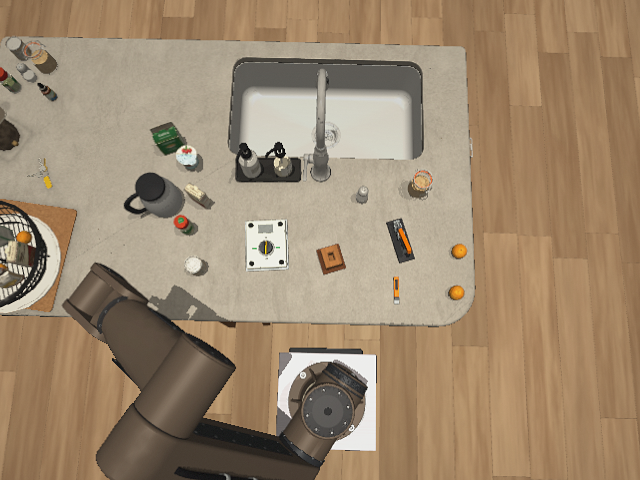

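View pics/scene0.png

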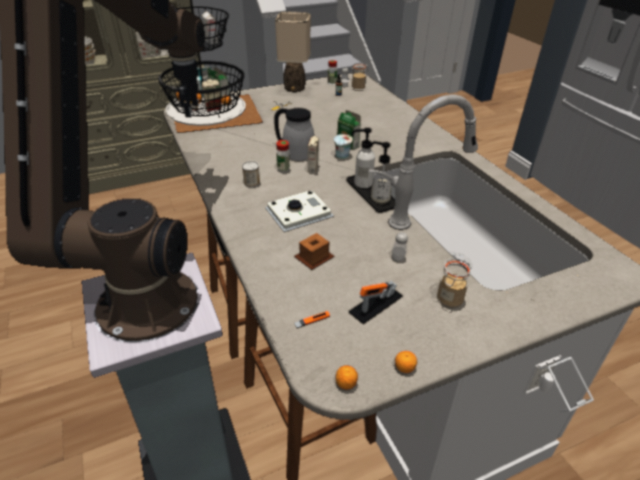

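The top view shows the scale near (267,246), the stand near (331,258), the cradle with the key near (401,240), and a decoy at (396,289). I'll zoom in next.

```bash
cat > h.py <<'E'
import numpy as np, cv2
from scipy.spatial.transform import Rotation as Ro
from plant import ctrl
def cam(n,obs=None):
    c=ctrl.camera_info(n)
    if n=="wrist":
        T=c["tool_from_camera"]; o=obs
        Rt=Ro.from_rotvec(o["ee_rot"]).as_matrix()
        Rwc=Rt@T[:3,:3]; p=Rt@T[:3,3]+o["ee_pos"]
        R=Rwc.T; t=-R@p
    else: R,t=c["R"],c["t"]
    return c["intrinsics"],c["D"],np.array(R),np.array(t)
def ray(C,uv,z):
    K,D,R,t=C
    n=cv2.undistortPoints(np.array(uv,float).reshape(-1,1,2),K,D)[:,0]
    d=np.c_[n,np.ones(len(n))]@R; p=-R.T@t
    s=(np.asarray(z)-p[2])/d[:,2]
    return p+d*s[:,None]
def proj(C,X):
    K,D,R,t=C
    return cv2.projectPoints(np.array(X,float),cv2.Rodrigues(R)[0],t,K,D)[0][:,0]
E
python3 - <<'E'
from h import *
im=cv2.imread("pics/top0.png")[205:310,240:420]
im2=cv2.imread("pics/scene0.png")[180:340,250:450]
a=cv2.resize(im,(800,467),interpolation=cv2.INTER_CUBIC); cv2.imwrite("pics/t1.png",a)
cv2.imwrite("pics/s1.png",cv2.resize(im2,None,fx=3.7,fy=3.7,interpolation=cv2.INTER_CUBIC))
C=cam("top")
print(ray(C,[(267,246),(331,258),(401,240),(396,289),(362,195),(421,183),(195,266),(320,170)],[.025,.056,.03,0,0.05,.05,.07,0]))
E
```

```text
[[ 0.49921201  0.21105806  0.025     ]
 [ 0.45807535 -0.00539197  0.056     ]
 [ 0.53095661 -0.24097681  0.03      ]
 [ 0.36800595 -0.22774272  0.        ]
 [ 0.6798057  -0.10606297  0.05      ]
 [ 0.72837115 -0.30785691  0.05      ]
 [ 0.41721182  0.43694795  0.07      ]
 [ 0.7844083   0.03982582  0.        ]]
```

View pics/t1.png

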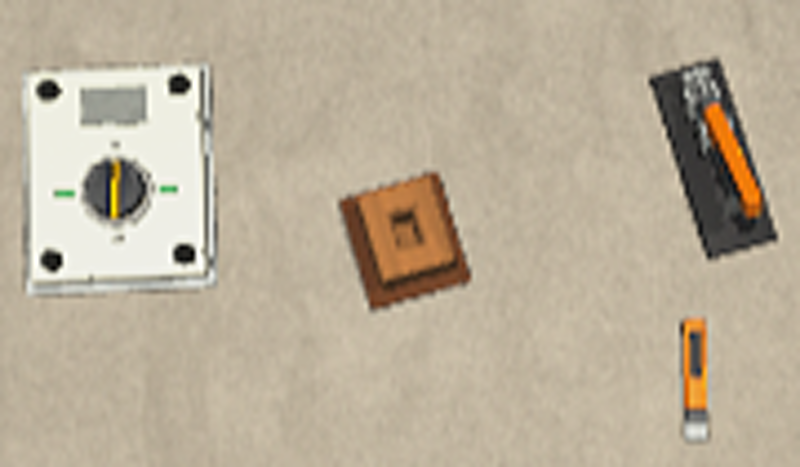

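View pics/s1.png

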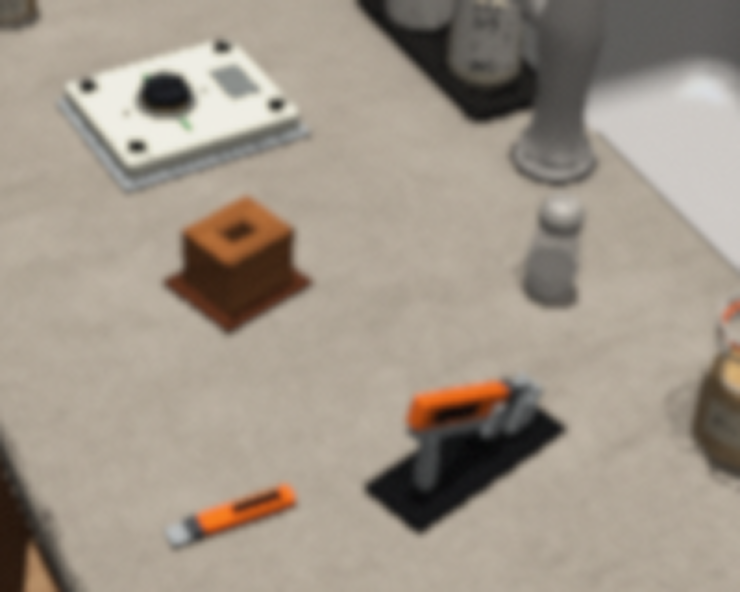

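The crops show the key's tail toward the robot, with its blade forward at crop pixel (713,105). The pocket is at (405,228), the cap at (117,188) with its slot nearly vertical, and the stand's corners are near (340,200), (435,172), (470,280) and (372,310).

```bash
python3 - <<'E'
from h import *
C=cam("top")
f=lambda a:[(240+u/4.444,205+v/4.444) for u,v in a]
def fit(n,c,z):
    p=ray(C,f(c),z); m=p.mean(0); e=p[3]-p[0]+p[2]-p[1]
    print(n,m.round(4),"img-down edge yaw",np.degrees(np.arctan2(e[1],e[0])).round(1), np.linalg.norm(p-np.roll(p,-1,0),axis=1).round(3))
fit("cradle",[(650,78),(716,58),(777,240),(710,260)],.008)
fit("foot",[(340,200),(435,172),(470,280),(372,310)],.005)
fit("block",[(358,196),(433,176),(460,262),(384,283)],.056)
fit("scale",[(25,75),(207,68),(213,283),(30,292)],.025)
print(ray(C,f([(405,228),(117,188),(735,160),(752,207),(712,108)]),[.05,.043,.07,.09,.04]).round(4))
E
```

```text
cradle [ 0.5338 -0.2426  0.008 ] img-down edge yaw -162.2 [0.054 0.15  0.054 0.149]
foot [ 0.4638 -0.0062  0.005 ] img-down edge yaw -161.9 [0.076 0.088 0.078 0.089]
block [ 0.463  -0.0085  0.056 ] img-down edge yaw -161.9 [0.058 0.068 0.058 0.068]
scale [0.5022 0.2121 0.025 ] img-down edge yaw -175.7 [0.14  0.167 0.138 0.169]
[[ 0.4649 -0.0058  0.05  ]
 [ 0.491   0.211   0.043 ]
 [ 0.5189 -0.2491  0.07  ]
 [ 0.4797 -0.2578  0.09  ]
 [ 0.5656 -0.237   0.04  ]]
```

```bash
cat >> h.py <<'E'
def plan(P,psi=None):
    "slide (mm) and turn (deg) taking the TCP to world P with tool x at yaw psi (deg)"
    o=ctrl.observe(); R=Ro.from_rotvec(o["ee_rot"]).as_matrix()
    y=np.degrees(np.arctan2(R[1,0],R[0,0]))
    s=R.T@(np.array(P)-o["ee_pos"])
    print("t",o["time_s"],"pos",o["ee_pos"].round(4),"yaw",y.round(2),"tilt",np.degrees(np.arccos(-R[2,2])).round(2),"w",round(o["gripper_width"],4),"F",o["force"].round(1))
    print("slide mm",(1e3*s).round(1),"turn", None if psi is None else round((y-psi+180)%360-180,2))
E
python3 -c "
from h import *
plan([.51,.11,.30],17.8)"
```

```text
t 0.1 pos [0.2756 0.5608 0.2478] yaw 153.83 tilt 0.05 w 0.0854 F [ 0.4 -0.   0.7]
slide mm [-409.2 -301.2  -51.9] turn 136.03
```

send_rows(targets=[{"slide": [-0.409, -0.301, -0.052], "turn": 136}, {"slide": [-0.409, -0.301, -0.052], "turn": 136}, {"slide": [-0.409, -0.301, -0.052], "turn": 136}, {"slide": [-0.409, -0.301, -0.052], "turn": 136}, {"slide": [-0.409, -0.301, -0.052], "turn": 136}, {"slide": [-0.409, -0.301, -0.052], "turn": 136}, {"slide": [-0.409, -0.301, -0.052], "turn": 136}, {"slide": [-0.409, -0.301, -0.052], "turn": 136}, {"slide": [-0.409, -0.301, -0.052], "turn": 136}, {"slide": [-0.409, -0.301, -0.052], "turn": 136}, {"slide": [-0.409, -0.301, -0.052], "turn": 136}, {"slide": [-0.409, -0.301, -0.052], "turn": 136}])

```text
time_s: 1.6
ee_pos: [0.5099, 0.1103, 0.3]
ee_rot: [-3.07, -0.668, 0.001]
force: [1.0, 0.4, -0.3]
gripper_width: 0.0855
gripper_force: 0.0
```

```bash
python3 -c "
from h import *
plan([.51,-.2,.30],17.8)"
```

```text
t 1.6 pos [0.5099 0.1103 0.3   ] yaw 24.54 tilt 0.03 w 0.0855 F [ 1.   0.4 -0.3]
slide mm [-128.8  282.3    0. ] turn 6.74
```

```bash
python3 -c "
from h import *
import pickle
o=ctrl.observe(); pickle.dump(o,open('w1.pkl','wb'))
cv2.imwrite('pics/w1.png',ctrl.get_image('wrist')[:,:,::-1])"
```

send_rows(targets=[{"slide": [-0.129, 0.282, -0.0], "turn": 6.7}, {"slide": [-0.129, 0.282, -0.0], "turn": 6.7}, {"slide": [-0.129, 0.282, -0.0], "turn": 6.7}, {"slide": [-0.129, 0.282, -0.0], "turn": 6.7}, {"slide": [-0.129, 0.282, -0.0], "turn": 6.7}, {"slide": [-0.129, 0.282, -0.0], "turn": 6.7}, {"slide": [-0.129, 0.282, -0.0], "turn": 6.7}])

```text
time_s: 2.52
ee_pos: [0.5115, -0.1994, 0.3]
ee_rot: [-3.101, -0.499, 0.001]
force: [-0.4, -0.5, 0.1]
gripper_width: 0.0854
gripper_force: 0.0
```

```bash
python3 -c "
from h import *
import pickle
o=ctrl.observe(); pickle.dump(o,open('w2.pkl','wb'));print(o['ee_pos'])
cv2.imwrite('pics/w2.png',ctrl.get_image('wrist')[:,:,::-1])"
```

```text
[ 0.511499   -0.19943866  0.29995324]
```

View pics/w1.png

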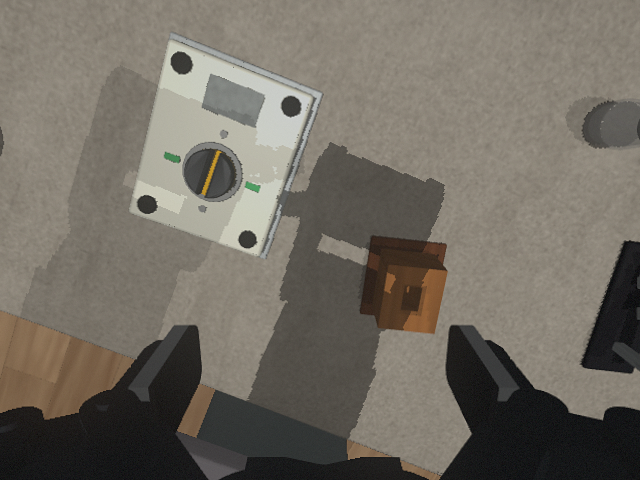

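View pics/w2.png

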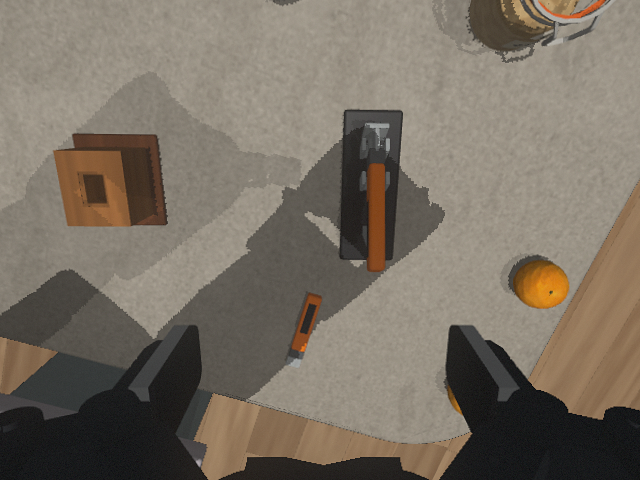

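w1: the cap is at (212,172), with the yellow slot running from (219,152) to (204,194), green marks at (172,157) and (253,188), and the pocket at (411,297). w2: the cradle base corners are (345,110), (402,112), (393,261) and (340,259). The key's handle runs along column ~377 with its tail at row 270, and the pocket is at (92,187).

```bash
python3 - <<'E'
from h import *
import pickle
C1=cam("wrist",pickle.load(open("w1.pkl","rb")));C2=cam("wrist",pickle.load(open("w2.pkl","rb")))
yaw=lambda a,b:np.degrees(np.arctan2(*(a-b)[[1,0]])).round(1)
p=ray(C2,[(345,110),(402,112),(393,261),(340,259)],.008)
print("cradle",p.mean(0).round(4),yaw(p[0]+p[1],p[2]+p[3]))
for C,c,z,n in((C2,[(53,151),(121,150),(130,225),(68,226)],.056,"block2"),(C2,[(73,134),(157,134),(167,224)],.005,"foot2"),(C1,[(379,263),(447,271),(434,333),(373,327)],.056,"block1"),(C1,[(82,175),(102,173),(106,203),(85,205)],.056,"x")):
    p=ray(C,c,z); print(n,p.mean(0).round(4),(p[0]+p[2])/2,yaw(p[1],p[2]), len(p)>3 and yaw(p[0],p[3]))
print("pocket2",ray(C2,[(92,188)],.05).round(4),"pocket1",ray(C1,[(411,297)],.05).round(4))
p=ray(C1,[(212,172),(219,152),(204,194),(172,157),(253,188)],[.043,.031,.031,.025,.025])
print("cap",p[0].round(4),"slot mid",((p[1]+p[2])/2).round(4),"yaw",yaw(p[1],p[2]),"marks mid",((p[3]+p[4])/2).round(4),yaw(p[3],p[4]))
p=ray(C1,[(171,38),(319,97),(264,256),(131,213)],.025);print("scale",p.mean(0).round(4),yaw(p[0],p[3]),yaw(p[1],p[2]))
# key: model at cradle yaw; edge of tail top: 25 deg
for k,z in (((376,270),None),):
    # tail lower corner: 85mm pt z=.067 -> tail centre +40 sin25, lower edge -11cos25
    zt=.067+.04*np.sin(np.radians(25)); zl=zt-.011*np.cos(np.radians(25)); zu=zt+.011*np.cos(np.radians(25))
    print("tail if upper",ray(C2,[(376,270)],zu),"if lower",ray(C2,[(376,270)],zl))
    p=ray(C2,[(377,163)],[.067-.053*np.sin(np.radians(25))+.01]);print("handle start upper",p)
E
```

```text
cradle [ 0.5336 -0.2416  0.008 ] 17.4
block2 [ 0.464  -0.0045  0.056 ] [ 0.46375318 -0.00403537  0.056     ] 16.8 18.5
foot2 [ 0.4829 -0.0138  0.005 ] [ 0.46460654 -0.00577047  0.005     ] 17.8 False
block1 [ 0.4624 -0.0012  0.056 ] [ 4.62358732e-01 -1.74564466e-04  5.60000000e-02] 18.1 21.6
x [0.4415 0.2983 0.056 ] [0.44163623 0.29806211 0.056     ] 22.9 20.1
pocket2 [[ 0.4626 -0.0005  0.05  ]] pocket1 [[ 0.4637 -0.0049  0.05  ]]
cap [0.4955 0.2127 0.043 ] slot mid [0.4915 0.215  0.031 ] yaw 0.6 marks mid [0.4914 0.2149 0.025 ] 93.2
scale [0.5086 0.2128 0.025 ] 4.4 4.0
tail if upper [[ 0.48200094 -0.2563907   0.09387412]] if lower [[ 0.47590702 -0.2611833   0.07393534]]
handle start upper [[ 0.56286135 -0.23231061  0.05460123]]
```

```bash
python3 -c "
from h import *
plan([.506,-.2494,.13],17.5)"
```

```text
t 2.575 pos [ 0.5117 -0.1988  0.3001] yaw 18.33 tilt 0.04 w 0.0855 F [ 0.6  0.1 -0.2]
slide mm [-21.2  46.4 170.1] turn 0.83
```

send_rows(targets=[{"slide": [-0.021, 0.0464, 0.06], "turn": 0.8}, {"slide": [-0.021, 0.0464, 0.12], "turn": 0.8}, {"slide": [-0.021, 0.0464, 0.16], "turn": 0.8}, {"slide": [-0.021, 0.0464, 0.185], "turn": 0.8}, {"slide": [-0.021, 0.0464, 0.205], "turn": 0.8}, {"slide": [-0.021, 0.0464, 0.22], "turn": 0.8}, {"slide": [-0.021, 0.0464, 0.231], "turn": 0.8}, {"slide": [-0.021, 0.0464, 0.231], "turn": 0.8}], grip=0.04)

```text
time_s: 3.58
ee_pos: [0.5063, -0.2499, 0.069]
ee_rot: [-3.105, -0.477, 0.001]
force: [-0.4, 0.3, 0.9]
gripper_width: 0.0395
gripper_force: 0.0
```

send_rows(targets=[{"slide": [0, 0, 0], "turn": 0}, {"slide": [0, 0, 0], "turn": 0}, {"slide": [0, 0, 0], "turn": 0}, {"slide": [0, 0, 0], "turn": 0}], grip=0.0, newtons=20)

```text
time_s: 4.08
ee_pos: [0.5065, -0.2503, 0.07]
ee_rot: [3.105, 0.475, 0.001]
force: [-0.1, 2.9, 6.4]
gripper_width: 0.0134
gripper_force: 21.1
```

```bash
python3 -c "
from h import *
plan([.506,-.2494,.069],17.5)"
```

```text
t 4.075 pos [ 0.5065 -0.2503  0.07  ] yaw 17.41 tilt 0.06 w 0.0134 F [-0.1  2.9  6.4]
slide mm [-0.2 -1.   1. ] turn -0.09
```

send_rows(targets=[{"slide": [0, 0, -0.02], "turn": 0}, {"slide": [0, 0, -0.05], "turn": 0}, {"slide": [0, 0, -0.09], "turn": 0}, {"slide": [0, 0, -0.13], "turn": 0}, {"slide": [0, 0, -0.13], "turn": 0}])

```text
time_s: 4.7
ee_pos: [0.5071, -0.251, 0.2022]
ee_rot: [3.102, 0.475, 0.006]
force: [0.5, -0.1, -0.3]
gripper_width: 0.0136
gripper_force: 19.9
```

```bash
python3 -c "
from h import *
import pickle
o=ctrl.observe(); pickle.dump(o,open('w3.pkl','wb'))
a=ctrl.get_image('wrist')[:,:,::-1]; b=ctrl.get_image('scene')[150:390,250:570,::-1]
cv2.imwrite('pics/k1.png',np.vstack([cv2.resize(a[200:],(640,280)),cv2.resize(b,(427,320))[:, :427] if 0 else np.pad(cv2.resize(b,(427,320)),((0,0),(0,213),(0,0)))]))
plan([.5,0,.2],197.8)"
```

```text
t 4.8 pos [ 0.5061 -0.2503  0.1992] yaw 17.41 tilt 0.02 w 0.0135 F [-0.4  0.8 -1.5]
slide mm [  69.1 -240.6   -0.9] turn 179.61
```

View pics/k1.png

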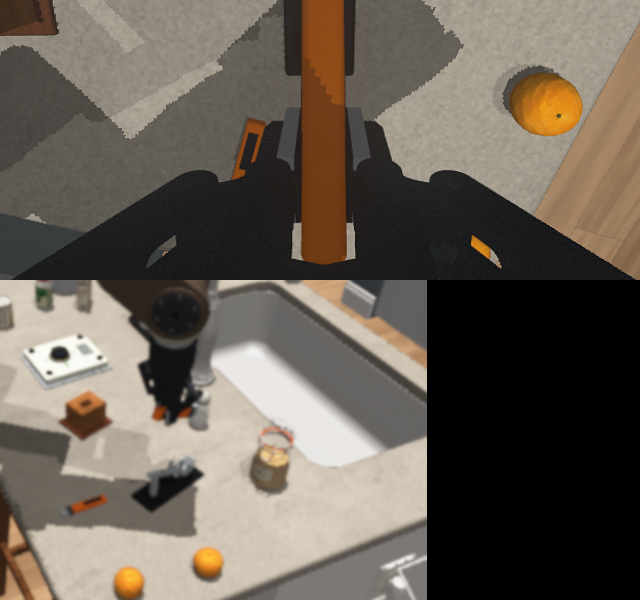

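The key is held between the pads, with its tail edge near wrist pixel (324,463). The cradle is empty and nothing else has moved.

```bash
cat >> h.py <<'E'
def orange_rows(im,c=324):
    h=cv2.cvtColor(im,cv2.COLOR_RGB2HSV); m=((h[:,:,0]<15)&(h[:,:,1]>150)&(h[:,:,2]>60))[:,c-8:c+9].mean(1)>.6
    return np.flatnonzero(m)
E
python3 - <<'E'
from h import *
from scipy.optimize import least_squares
im=ctrl.get_image("wrist"); np.save("k1.npy",im)
r=orange_rows(im); print(r.min(),r.max(),len(r)); print(im[100:300:5,324].tolist())
c=ctrl.camera_info("wrist");T=np.linalg.inv(c["tool_from_camera"])
C=(c["intrinsics"],c["D"],T[:3,:3],T[:3,3])
def pts(L,a,off=0):  # L: grasp->tail, a: elevation; handle start & tail on upper face, tool frame
    ax=np.array([-np.cos(a),0,-np.sin(a)]);n=np.array([np.sin(a),0,-np.cos(a)]);g=np.array([0,0,-.002])
    return proj(C,[g+ax*L+n*.011,g+ax*(L-.093)+n*.011,g+ax*L-n*.011,g+ax*(L-.125)+n*.011])[:,1]
for L in(.025,.03,.035):
  for a in (20,25,30): print(L,a,pts(L,np.radians(a)).round(0))
E
```

```text
169 463 295
[[161, 162, 161], [160, 162, 160], [159, 163, 160], [161, 164, 163], [160, 164, 162], [162, 164, 163], [161, 164, 163], [176, 179, 179], [88, 90, 91], [90, 91, 91], [92, 91, 92], [64, 63, 62], [66, 63, 61], [64, 63, 61], [124, 67, 32], [142, 74, 29], [140, 74, 27], [144, 77, 32], [142, 75, 29], [142, 74, 28], [141, 74, 23], [143, 75, 29], [143, 74, 29], [141, 73, 21], [142, 75, 27], [142, 73, 24], [143, 75, 23], [144, 76, 29], [143, 75, 25], [143, 73, 24], [144, 73, 25], [144, 75, 22], [144, 76, 27], [145, 75, 26], [146, 77, 30], [145, 74, 25], [145, 73, 20], [113, 62, 26], [115, 65, 29], [114, 63, 30]]
0.025 20 [446. 144. 420.  44.]
0.025 25 [446. 148. 425.  57.]
0.025 30 [444. 152. 430.  69.]
0.03 20 [463. 160. 435.  60.]
0.03 25 [464. 162. 440.  71.]
0.03 30 [463. 166. 445.  82.]
0.035 20 [481. 176. 449.  76.]
0.035 25 [482. 177. 456.  85.]
0.035 30 [482. 180. 461.  95.]
```

```bash
python3 - <<'E'
from h import *
c=ctrl.camera_info("wrist");T=np.linalg.inv(c["tool_from_camera"])
C=(c["intrinsics"],c["D"],T[:3,:3],T[:3,3])
def pts(L,a):
    ax=np.array([-np.cos(a),0,-np.sin(a)]);n=np.array([np.sin(a),0,-np.cos(a)]);g=np.array([0,0,-.002])
    return proj(C,[g+ax*(L-s)+n*.011 for s in (0,.093,.107,.125)])[:,1]
for a in (30,40,50,55,60,65,70):
    for L in (.025,.03,.035): print(a,L,pts(L,np.radians(a)).round(0))
im=np.load("k1.npy")
print(im[128:172,324].mean(1).round().astype(int).tolist())
print([ (r,[int(x) for x in im[r,290:360:3].mean(1)]) for r in (120,130,138,145,150,160,180)])
E
```

```text
30 0.025 [444. 152. 115.  69.]
30 0.03 [463. 166. 128.  82.]
30 0.035 [482. 180. 142.  95.]
40 0.025 [439. 164. 134.  97.]
40 0.03 [459. 176. 144. 107.]
40 0.035 [479. 188. 155. 117.]
50 0.025 [430. 180. 155. 125.]
50 0.03 [450. 189. 163. 133.]
50 0.035 [471. 199. 172. 141.]
55 0.025 [425. 188. 166. 139.]
55 0.03 [444. 197. 174. 146.]
55 0.035 [465. 206. 182. 154.]
60 0.025 [418. 197. 177. 154.]
60 0.03 [437. 205. 184. 160.]
60 0.035 [458. 213. 191. 166.]
65 0.025 [411. 207. 189. 168.]
65 0.03 [430. 214. 195. 174.]
65 0.035 [449. 221. 202. 179.]
70 0.025 [404. 217. 201. 183.]
70 0.03 [421. 223. 206. 187.]
70 0.035 [440. 229. 212. 192.]
[163, 162, 163, 163, 174, 167, 147, 178, 155, 86, 91, 91, 90, 90, 91, 91, 89, 91, 92, 90, 90, 88, 92, 61, 58, 60, 60, 63, 61, 63, 62, 64, 63, 63, 63, 62, 61, 63, 61, 61, 63, 72, 74, 74]
[(120, [82, 76, 76, 77, 107, 164, 119, 44, 128, 146, 163, 163, 157, 108, 72, 149, 101, 47, 49, 56, 80, 80, 78, 48]), (130, [82, 81, 81, 75, 72, 72, 77, 75, 76, 123, 164, 162, 158, 72, 75, 76, 76, 65, 48, 49, 52, 47, 75, 47]), (138, [80, 79, 81, 80, 68, 87, 90, 92, 90, 89, 90, 90, 92, 93, 90, 89, 88, 60, 47, 45, 47, 47, 49, 51]), (145, [80, 80, 77, 78, 69, 91, 90, 89, 89, 89, 91, 91, 90, 90, 92, 89, 86, 60, 48, 53, 48, 45, 47, 60]), (150, [73, 71, 80, 75, 71, 92, 92, 91, 93, 90, 88, 89, 92, 95, 58, 60, 59, 62, 48, 46, 42, 45, 46, 56]), (160, [72, 72, 71, 71, 69, 88, 86, 67, 89, 63, 63, 61, 63, 62, 59, 60, 62, 59, 45, 46, 46, 46, 48, 64]), (180, [73, 47, 52, 40, 60, 74, 78, 83, 80, 82, 80, 82, 79, 81, 83, 76, 78, 72, 41, 42, 43, 41, 39, 94])]
```

```bash
python3 - <<'E'
from h import *
im=np.load("k1.npy")
print(im[40:140:3,324].mean(1).round().astype(int).tolist())
for r in (60,75,90,100,110): print(r,[int(x) for x in im[r,306:345:2].mean(1)])
E
```

```text
[158, 159, 158, 158, 157, 159, 162, 162, 158, 158, 155, 159, 46, 165, 165, 163, 163, 164, 163, 161, 161, 162, 162, 161, 164, 163, 163, 162, 161, 160, 163, 167, 155, 91]
60 [154, 156, 158, 156, 155, 154, 156, 157, 158, 161, 165, 165, 164, 159, 159, 159, 159, 157, 161, 159]
75 [76, 74, 76, 75, 76, 75, 74, 75, 80, 95, 95, 97, 94, 95, 91, 91, 94, 96, 93, 93]
90 [138, 144, 147, 146, 143, 128, 160, 162, 162, 163, 154, 111, 139, 138, 139, 137, 92, 84, 84, 84]
100 [110, 114, 113, 111, 114, 119, 160, 163, 159, 161, 156, 97, 115, 114, 111, 110, 74, 82, 84, 84]
110 [105, 109, 110, 112, 111, 116, 160, 163, 161, 160, 155, 103, 108, 108, 110, 108, 51, 51, 52, 49]
```

```bash
cat >> h.py <<'E'
S=np.array([.4635,-.004,0]); u=np.array([np.cos(np.radians(17.8)),np.sin(np.radians(17.8)),0])
def at(s,zg): return S+u*s+np.array([0,0,zg-.002])
E
python3 -c "
from h import *
print(at(.134,.17)); plan(at(.134,.20),197.8)"
```

```text
[0.59108534 0.03696317 0.168     ]
t 4.85 pos [ 0.5059 -0.2502  0.1985] yaw 17.41 tilt 0.06 w 0.0137 F [-0.7  0.5 -0.7]
slide mm [ 167.2 -248.5    0.6] turn 179.61
```

send_rows(targets=[{"slide": [0.05, -0.05, 0], "turn": -10}, {"slide": [0.08, -0.1, 0], "turn": -20}, {"slide": [0.11, -0.15, 0], "turn": -30}, {"slide": [0.14, -0.2, 0], "turn": -40}, {"slide": [0.167, -0.2485, 0.0], "turn": -50}, {"slide": [0.167, -0.2485, 0.0], "turn": -60}, {"slide": [0.167, -0.2485, 0], "turn": -70}, {"slide": [0.167, -0.2485, 0], "turn": -80}, {"slide": [0.167, -0.2485, 0], "turn": -90}, {"slide": [0.167, -0.2485, 0], "turn": -100}, {"slide": [0.167, -0.2485, 0], "turn": -110}, {"slide": [0.167, -0.2485, 0], "turn": -120}])

```text
time_s: 6.35
ee_pos: [0.5909, 0.0367, 0.1977]
ee_rot: [-1.132, -2.928, 0.001]
force: [-0.6, 0.6, -0.4]
gripper_width: 0.0137
gripper_force: 19.8
```

send_rows(targets=[{"slide": [0, 0, 0], "turn": -10}, {"slide": [0, 0, 0], "turn": -20}, {"slide": [0, 0, 0], "turn": -30}, {"slide": [0, 0, 0], "turn": -40}, {"slide": [0, 0, 0], "turn": -50}, {"slide": [0, 0, 0], "turn": -60.4}, {"slide": [0, 0, 0], "turn": -60.4}, {"slide": [0, 0, 0], "turn": -60.4}])

```text
time_s: 7.35
ee_pos: [0.5911, 0.0367, 0.1985]
ee_rot: [0.48, -3.104, -0.001]
force: [-0.4, -0.7, -0.0]
gripper_width: 0.0135
gripper_force: 19.8
```

```bash
python3 - <<'E'
from h import *
import pickle
o=ctrl.observe(); pickle.dump(o,open('w4.pkl','wb'))
im=ctrl.get_image('wrist'); cv2.imwrite('pics/w4.png',im[:,:,::-1]); r=orange_rows(im); print(r.min(),r.max())
plan(at(.134,.075),197.8)
E
```

```text
169 463
t 7.4 pos [0.5912 0.0368 0.1987] yaw -162.38 tilt 0.05 w 0.0139 F [-0.3 -0.  -0.5]
slide mm [-1.000e-01  2.000e-01  1.257e+02] turn -0.18
```

View pics/w4.png

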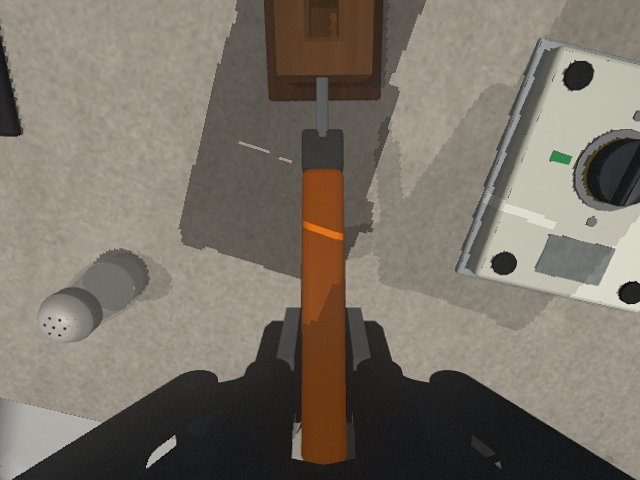

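The wrist view shows the key aligned with the pocket, which sits at (322,18). The blade end is at row 77, the block's near top edge at row 76 (columns 276–371), and the foot edge at row 99.

```bash
python3 - <<'E'
from h import *
import pickle
C=cam("wrist",pickle.load(open("w4.pkl","rb")))
v=np.array([-u[1],u[0],0])
for px,z in(((276,76),.056),((371,76),.056),((268,99),.005),((380,99),.005),((309,38),.056),((337,38),.056)):
    p=ray(C,[px],z)[0]; print(px,p.round(4),"s",((p-S)@u).round(4),"lat",((p-S)@v).round(4))
E
```

```text
(276, 76) [ 0.5042 -0.0208  0.056 ] s 0.0336 lat -0.0285
(371, 76) [0.4873 0.0326 0.056 ] s 0.0339 lat 0.0275
(268, 99) [ 0.5177 -0.0287  0.005 ] s 0.044 lat -0.04
(380, 99) [0.4937 0.0475 0.005 ] s 0.0445 lat 0.0398
(309, 38) [ 0.4791 -0.0081  0.056 ] s 0.0136 lat -0.0087
(337, 38) [0.4743 0.0072 0.056 ] s 0.0137 lat 0.0074
```

send_rows(targets=[{"slide": [0, 0, 0.04], "turn": 0}, {"slide": [0, 0, 0.08], "turn": 0}, {"slide": [0, 0, 0.11], "turn": 0}, {"slide": [0, 0, 0.1257], "turn": 0}, {"slide": [0, 0, 0.1257], "turn": 0}, {"slide": [0.006, 0, 0.127], "turn": 0}, {"slide": [0.0114, 0, 0.127], "turn": 0}, {"slide": [0.014, 0, 0.121], "turn": 0}, {"slide": [0.0169, 0, 0.115], "turn": 0}, {"slide": [0.0169, 0, 0.115], "turn": 0}])

```text
time_s: 8.65
ee_pos: [0.5754, 0.0315, 0.0852]
ee_rot: [-0.486, 3.102, -0.0]
force: [1.8, -0.3, -0.2]
gripper_width: 0.0136
gripper_force: 20.1
```

```bash
python3 - <<'E'
from h import *
im=ctrl.get_image('wrist'); r=orange_rows(im); print(r.min(),r.max())
plan(at(.1171,.0855),197.8)
E
```

```text
38 463
t 8.7 pos [0.5754 0.0316 0.0849] yaw -162.19 tilt 0.06 w 0.0136 F [3.2 0.6 0.6]
slide mm [0.3 0.4 1.4] turn 0.01
```

send_rows(targets=[{"slide": [0.0045, 0, -0.0075], "turn": 0}, {"slide": [0.0091, 0, -0.014], "turn": 0}, {"slide": [0.015, 0, -0.0205], "turn": 0}, {"slide": [0.0206, 0, -0.026], "turn": 0}, {"slide": [0.027, 0, -0.0315], "turn": 0}, {"slide": [0.034, 0, -0.0361], "turn": 0}, {"slide": [0.034, 0, -0.0361], "turn": 0}])

```text
time_s: 9.57
ee_pos: [0.5422, 0.021, 0.1207]
ee_rot: [0.486, -3.103, -0.0]
force: [0.9, 0.6, 0.4]
gripper_width: 0.014
gripper_force: 20.9
```

```bash
python3 - <<'E'
from h import *
im=ctrl.get_image('wrist'); r=orange_rows(im); print(r.min(),r.max()); print(np.split(r,np.flatnonzero(np.diff(r)>1)+1)[-1][[0,-1]])
plan(at(.0831,.1216),197.8)
E
```

```text
148 463
[224 463]
t 9.625 pos [0.5423 0.0211 0.1205] yaw -162.2 tilt 0.06 w 0.0135 F [0.6 1.3 0.1]
slide mm [-0.4  0.2  0.9] turn 0.0
```

send_rows(targets=[{"slide": [0.0075, 0, -0.004], "turn": 0}, {"slide": [0.0149, 0, -0.0073], "turn": 0}, {"slide": [0.023, 0, -0.01], "turn": 0}, {"slide": [0.0309, 0, -0.0121], "turn": 0}, {"slide": [0.037, 0, -0.0131], "turn": 0}, {"slide": [0.04, 0, -0.0134], "turn": 0}, {"slide": [0.04, 0, -0.0134], "turn": 0}, {"slide": [0.04, 0, -0.0134], "turn": 0}])

```text
time_s: 10.62
ee_pos: [0.5046, 0.0089, 0.1336]
ee_rot: [0.486, -3.103, -0.0]
force: [0.8, 0.2, -0.2]
gripper_width: 0.014
gripper_force: 21.5
```

```bash
python3 - <<'E'
from h import *
im=ctrl.get_image('wrist'); r=orange_rows(im); print(np.split(r,np.flatnonzero(np.diff(r)>1)+1)[-1][[0,-1]]); cv2.imwrite('pics/u0.png',ctrl.get_image('wrist')[:,:,::-1])
plan(at(.043,.135),197.8)
E
```

```text
[275 463]
t 10.725 pos [0.5046 0.009  0.1336] yaw -162.18 tilt 0.04 w 0.0135 F [1.7 0.5 0.6]
slide mm [0.1 0.2 0.6] turn 0.02
```

send_rows(targets=[{"slide": [0.001, 0, 0], "turn": 0}, {"slide": [0.002, 0, 0], "turn": 0}, {"slide": [0.002, 0, 0], "turn": 0}])

```text
time_s: 11.1
ee_pos: [0.5029, 0.0084, 0.1339]
ee_rot: [-0.486, 3.103, 0.0]
force: [1.4, 1.9, -0.1]
gripper_width: 0.0137
gripper_force: 21.6
```

```bash
python3 - <<'E'
from h import *
im=ctrl.get_image('wrist'); r=orange_rows(im); print(np.split(r,np.flatnonzero(np.diff(r)>1)+1)[-1][[0,-1]])
c=ctrl.camera_info("wrist");T=np.linalg.inv(c["tool_from_camera"])
C=(c["intrinsics"],c["D"],T[:3,:3],T[:3,3])
def pts(L,a):
    ax=np.array([-np.cos(a),0,-np.sin(a)]);n=np.array([np.sin(a),0,-np.cos(a)]);g=np.array([0,0,-.002])
    return proj(C,[g+ax*(L-s)+n*.011 for s in (0,.093,.107,.125)])[:,1]
for a in (80,85,88,90,92): print(a,pts(.030,np.radians(a)).round(0),pts(.033,np.radians(a)).round(0))
plan(at(.041,.135),197.8)
E
```

```text
[278 463]
80 [405. 244. 231. 217.] [414. 247. 234. 219.]
85 [394. 254. 243. 231.] [402. 257. 245. 233.]
88 [388. 260. 250. 239.] [395. 263. 252. 241.]
90 [383. 264. 255. 245.] [390. 266. 257. 247.]
92 [379. 269. 260. 251.] [385. 270. 262. 252.]
t 11.15 pos [0.5029 0.0084 0.1338] yaw -162.19 tilt 0.02 w 0.0142 F [ 2.6  1.  -0.4]
slide mm [0.3 0.3 0.8] turn 0.01
```

```bash
python3 - <<'E'
from h import *
a=ctrl.get_image('wrist')[150:480,160:480,::-1]; b=ctrl.get_image('scene')[140:280,250:390,::-1]
cv2.imwrite('pics/u1.png',np.hstack([cv2.resize(a,(400,412)),cv2.resize(b,(400,400),interpolation=cv2.INTER_CUBIC)[:400] if 0 else cv2.resize(b,(400,412),interpolation=cv2.INTER_CUBIC)]))
E
```

```text
(no output)
```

View pics/u1.png

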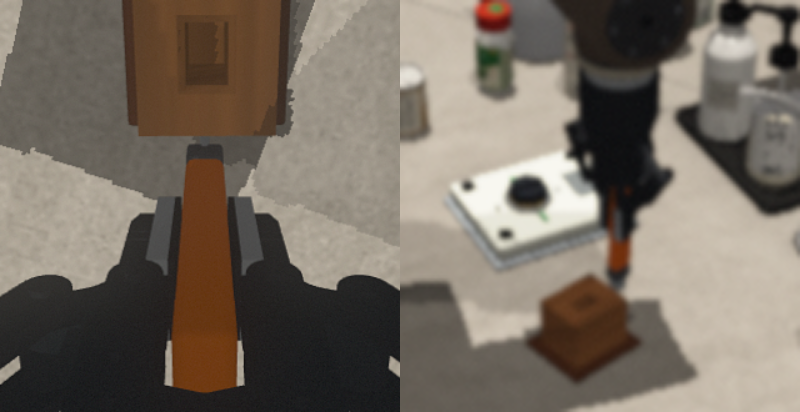

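The wrist crop shows the key's front tail edge at full-image row ~414, the handle start at 278 and the ferrule end at 266. The block's top edge is at row 258 and hides the blade. The scene crop shows the key about upright beside the block.

```bash
cat >> h.py <<'E'
from scipy.optimize import least_squares
def keyfit(front,start,ferr,rear,x0=(.03,1.5,0)):
    "rows of front tail edge, handle start, ferrule end, rear tail edge -> L (grasp to tail), elevation deg, x offset"
    c=ctrl.camera_info("wrist");T=np.linalg.inv(c["tool_from_camera"]); C=(c["intrinsics"],c["D"],T[:3,:3],T[:3,3])
    def m(p):
        L,a,x=p; ax=np.array([-np.cos(a),0,-np.sin(a)]);n=np.array([np.sin(a),0,-np.cos(a)]);g=np.array([x,0,-.002])
        return proj(C,[g+ax*L+n*.011,g+ax*(L-.093)+n*.011,g+ax*(L-.107)+n*.011,g+ax*L-n*.011])[:,1]
    w=np.array([f is not None for f in(front,start,ferr,rear)]); d=np.array([f or 0 for f in(front,start,ferr,rear)])
    r=least_squares(lambda p:(m(p)-d)[w],x0,x_scale=(.01,.1,.01))
    print("L",r.x[0].round(4),"elev",np.degrees(r.x[1]).round(1),"x",r.x[2].round(4),"res",r.fun.round(1))
E
python3 - <<'E'
from h import *
keyfit(414,278,266,463)
im=ctrl.get_image('wrist'); print([(r,im[r,324].tolist()) for r in range(248,286,2)]); print([(r,im[r,324].tolist()) for r in range(390,470,4)])
E
```

```text
L 0.0084 elev 83.1 x -0.0245 res [ 0.  -0.1  0.1 -0. ]
[(248, [102, 71, 43]), (250, [105, 73, 48]), (252, [104, 72, 46]), (254, [104, 73, 44]), (256, [102, 71, 45]), (258, [99, 72, 50]), (260, [76, 77, 76]), (262, [77, 77, 76]), (264, [79, 79, 78]), (266, [53, 51, 49]), (268, [52, 48, 48]), (270, [50, 48, 46]), (272, [49, 46, 44]), (274, [50, 49, 46]), (276, [53, 51, 51]), (278, [103, 60, 28]), (280, [104, 58, 28]), (282, [106, 58, 28]), (284, [104, 57, 27])]
[(390, [104, 57, 21]), (394, [102, 54, 17]), (398, [101, 53, 14]), (402, [103, 54, 21]), (406, [103, 57, 19]), (410, [102, 53, 17]), (414, [105, 56, 24]), (418, [109, 57, 22]), (422, [114, 60, 24]), (426, [111, 57, 16]), (430, [112, 57, 17]), (434, [111, 56, 13]), (438, [112, 57, 19]), (442, [113, 59, 17]), (446, [111, 59, 21]), (450, [111, 58, 18]), (454, [112, 57, 23]), (458, [112, 59, 21]), (462, [112, 58, 24]), (466, [29, 31, 29])]
```

```bash
python3 - <<'E'
from h import *
c=ctrl.camera_info("wrist");T=np.linalg.inv(c["tool_from_camera"]); C=(c["intrinsics"],c["D"],T[:3,:3],T[:3,3])
def m(L,a,x,hw=.011):
    ax=np.array([-np.cos(a),0,-np.sin(a)]);n=np.array([np.sin(a),0,-np.cos(a)]);g=np.array([x,0,-.002])
    return proj(C,[g+ax*L+n*hw,g+ax*(L-.093)+n*hw,g+ax*(L-.107)+n*hw,g+ax*(L-.125)+n*hw,g+ax*L-n*hw])[:,1]
r=least_squares(lambda p:m(p[0],p[1],0)[1:4]-[168,137,77],(.03,.45),x_scale=(.01,.1)); print("before",r.x[0],np.degrees(r.x[1]),r.fun, m(*r.x,0))
for L in(.028,.032,.036,.04):
  r=least_squares(lambda p:m(L,p[0],p[1])[1:3]-[277.5,265.5],(1.5,0),x_scale=(.1,.01)); print("now",L,np.degrees(r.x[0]),r.x[1],m(L,*r.x).round(0))
r=least_squares(lambda p:m(p[0],p[1],0)[1:3]-[277.5,265.5],(.03,1.5),x_scale=(.01,.1)); print("x=0",r.x[0],np.degrees(r.x[1]),m(*r.x,0).round(0))
E
```

```text
before 0.03225937989386178 24.79804846323137 [ 3.75389407 -6.18521105  2.40830128] [474.46591131 171.75389407 130.81478895  79.40830128 449.16703049]
now 0.028 85.29374022696321 -0.012245184207494934 [427. 278. 266. 252. 487.]
now 0.032 85.81787009598166 -0.009889182890884437 [430. 278. 266. 252. 492.]
now 0.036 86.34134044617215 -0.007601471474343671 [434. 278. 266. 252. 499.]
now 0.04 86.86406803231998 -0.005382488895287114 [437. 278. 266. 252. 506.]
x=0 0.050275434021642314 88.20290558962654 [448. 278. 266. 252. 526.]
```

send_rows(targets=[{"slide": [0, 0, 0.01], "turn": 0}, {"slide": [0, 0, 0.022], "turn": 0}, {"slide": [0.002, 0, 0.022], "turn": 0}, {"slide": [0.004, 0, 0.022], "turn": 0}, {"slide": [0.004, 0, 0.022], "turn": 0}])

```text
time_s: 11.92
ee_pos: [0.4988, 0.0071, 0.1118]
ee_rot: [0.486, -3.103, -0.0]
force: [1.4, 0.2, -0.6]
gripper_width: 0.0138
gripper_force: 21.4
```

```bash
cat >> h.py <<'E'
def rows():
    im=ctrl.get_image('wrist'); r=orange_rows(im); q=np.split(r,np.flatnonzero(np.diff(r)>1)+1)[-1]; print("handle start",q[0],"below",[int(x) for x in im[q[0]-34:q[0],324].mean(1)])
E
python3 - <<'E'
from h import *
rows(); plan(at(.037,.113),197.8)
E
```

```text
handle start 283 below [73, 74, 75, 75, 74, 77, 77, 76, 76, 73, 76, 77, 77, 76, 75, 76, 75, 77, 74, 73, 73, 77, 76, 76, 65, 62, 58, 61, 63, 57, 58, 61, 59, 60]
t 11.975 pos [0.4988 0.0071 0.1119] yaw -162.19 tilt 0.03 w 0.0138 F [ 0.5 -0.1 -1.9]
slide mm [-0.   0.2  0.9] turn 0.01
```

send_rows(targets=[{"slide": [0.002, 0, 0], "turn": 0}, {"slide": [0.004, 0, 0], "turn": 0}, {"slide": [0.004, 0, 0], "turn": 0}])

```text
time_s: 12.35
ee_pos: [0.4953, 0.0059, 0.112]
ee_rot: [-0.486, 3.103, -0.0]
force: [2.8, 3.7, 1.7]
gripper_width: 0.0138
gripper_force: 21.8
```

```bash
python3 - <<'E'
from h import *
rows(); plan(at(.033,.113),197.8)
E
```

```text
handle start 290 below [75, 72, 74, 75, 75, 74, 74, 74, 72, 75, 76, 74, 75, 74, 76, 72, 73, 74, 72, 71, 63, 58, 58, 59, 59, 61, 59, 61, 59, 59, 61, 60, 60, 62]
t 12.4 pos [0.4953 0.0059 0.112 ] yaw -162.19 tilt 0.03 w 0.0137 F [2.8 1.6 0.9]
slide mm [0.3 0.3 1. ] turn 0.01
```

send_rows(targets=[{"slide": [0.0015, 0, 0], "turn": 0}, {"slide": [0.0015, 0, 0], "turn": 0}, {"slide": [0.0015, 0, 0], "turn": 0}])

```text
time_s: 12.78
ee_pos: [0.4939, 0.0054, 0.1119]
ee_rot: [-0.486, 3.103, -0.0]
force: [3.6, 1.5, 2.2]
gripper_width: 0.0136
gripper_force: 22.0
```

```bash
python3 - <<'E'
from h import *
im=ctrl.get_image('wrist'); np.save('n1.npy',im); cv2.imwrite('pics/n1.png',im[:,:,::-1]); cv2.imwrite('pics/n1s.png',ctrl.get_image('scene')[:,:,::-1])
rows(); plan(at(.0315,.113),197.8)
for r in (225,240,250,262,268,272,276,280,286,300): print(r,[int(x) for x in im[r,296:352:3].mean(1)])
for r in (320,360,400,430,450): print(r,[int(x) for x in im[r,290:360:3,0]])
E
```

```text
handle start 293 below [77, 75, 74, 75, 73, 75, 76, 76, 75, 76, 74, 74, 75, 76, 74, 77, 65, 59, 60, 59, 61, 58, 63, 60, 59, 59, 61, 60, 58, 59, 59, 61, 61, 59]
t 12.925 pos [0.4939 0.0054 0.1118] yaw -162.19 tilt 0.01 w 0.0139 F [4.6 1.7 2.4]
slide mm [0.3 0.3 0.8] turn 0.01
225 [77, 75, 66, 67, 49, 56, 53, 54, 52, 54, 53, 51, 49, 54, 56, 53, 60, 72, 73]
240 [77, 74, 66, 63, 51, 51, 52, 52, 53, 51, 47, 51, 53, 53, 54, 55, 64, 75, 72]
250 [72, 73, 68, 64, 65, 67, 67, 66, 67, 70, 68, 71, 73, 70, 72, 71, 71, 73, 71]
262 [69, 72, 75, 75, 77, 74, 77, 76, 76, 74, 73, 73, 75, 75, 77, 76, 78, 78, 75]
268 [72, 74, 75, 75, 77, 77, 76, 78, 73, 75, 75, 77, 74, 77, 79, 77, 78, 76, 75]
272 [69, 72, 75, 75, 78, 76, 74, 77, 77, 75, 72, 66, 76, 77, 78, 67, 82, 61, 60]
276 [71, 61, 72, 61, 63, 62, 68, 77, 73, 59, 59, 61, 61, 59, 59, 63, 63, 60, 60]
280 [59, 59, 62, 61, 61, 59, 58, 62, 60, 61, 61, 59, 56, 61, 62, 62, 64, 60, 62]
286 [55, 59, 61, 60, 61, 60, 61, 62, 58, 60, 60, 61, 62, 62, 62, 64, 61, 62, 61]
300 [103, 104, 105, 99, 96, 64, 62, 61, 58, 61, 64, 60, 65, 61, 74, 101, 104, 105, 107]
320 [82, 83, 81, 40, 41, 76, 102, 107, 104, 107, 104, 104, 105, 103, 105, 104, 107, 101, 40, 39, 81, 79, 82, 82]
360 [88, 82, 38, 43, 63, 105, 105, 104, 105, 106, 105, 105, 103, 105, 104, 105, 104, 105, 87, 35, 37, 66, 87, 86]
400 [34, 35, 39, 105, 103, 102, 104, 103, 106, 106, 104, 105, 104, 105, 105, 105, 106, 104, 101, 103, 38, 34, 36, 37]
430 [33, 161, 174, 110, 115, 114, 117, 117, 119, 116, 118, 117, 118, 117, 116, 117, 115, 117, 115, 109, 160, 176, 31, 32]
450 [29, 186, 183, 107, 112, 116, 116, 118, 115, 116, 116, 117, 116, 116, 118, 117, 116, 115, 112, 106, 187, 186, 33, 24]
```

send_rows(targets=[{"slide": [-0.004, 0, 0], "turn": 0}, {"slide": [-0.02, 0, -0.03], "turn": 0}, {"slide": [-0.04, 0, -0.07], "turn": 0}, {"slide": [-0.05, 0, -0.088], "turn": 0}, {"slide": [-0.05, 0, -0.088], "turn": 0}])

```text
time_s: 13.55
ee_pos: [0.5415, 0.0208, 0.2002]
ee_rot: [-0.487, 3.103, -0.0]
force: [0.9, -0.6, -0.0]
gripper_width: 0.0139
gripper_force: 21.6
```

```bash
python3 - <<'E'
from h import *
import pickle
o=ctrl.observe(); pickle.dump(o,open('w5.pkl','wb'))
im=ctrl.get_image('wrist'); np.save('n2.npy',im); s=ctrl.get_image('scene'); t=ctrl.get_image('top')
a=cv2.resize(im[170:470,240:410],(340,600),interpolation=cv2.INTER_CUBIC); b=cv2.resize(s[140:290,270:395],(440,528),interpolation=cv2.INTER_CUBIC)
cv2.imwrite('pics/n2.png',np.hstack([a,np.pad(b,((0,72),(0,0),(0,0)))])[:,:,::-1])
plan(at(.0,.15),197.8)
print([(r,*im[r,324].tolist()) for r in range(225,310,3)])
E
```

```text
t 13.7 pos [0.5403 0.0207 0.1985] yaw -162.19 tilt 0.16 w 0.0138 F [-0.5 -0.1 -0.7]
slide mm [80.5 -0.1 50.7] turn 0.01
[(225, 92, 87, 80), (228, 92, 86, 79), (231, 99, 94, 86), (234, 100, 94, 87), (237, 96, 91, 85), (240, 93, 90, 82), (243, 97, 92, 85), (246, 97, 93, 86), (249, 93, 90, 81), (252, 93, 89, 80), (255, 93, 90, 81), (258, 98, 93, 84), (261, 96, 92, 84), (264, 95, 90, 83), (267, 97, 93, 84), (270, 99, 93, 87), (273, 70, 69, 70), (276, 72, 73, 71), (279, 69, 70, 69), (282, 74, 73, 71), (285, 50, 50, 48), (288, 52, 49, 49), (291, 49, 51, 51), (294, 97, 58, 36), (297, 94, 56, 33), (300, 95, 57, 33), (303, 96, 58, 33), (306, 95, 56, 34), (309, 95, 58, 33)]
```

View pics/n2.png

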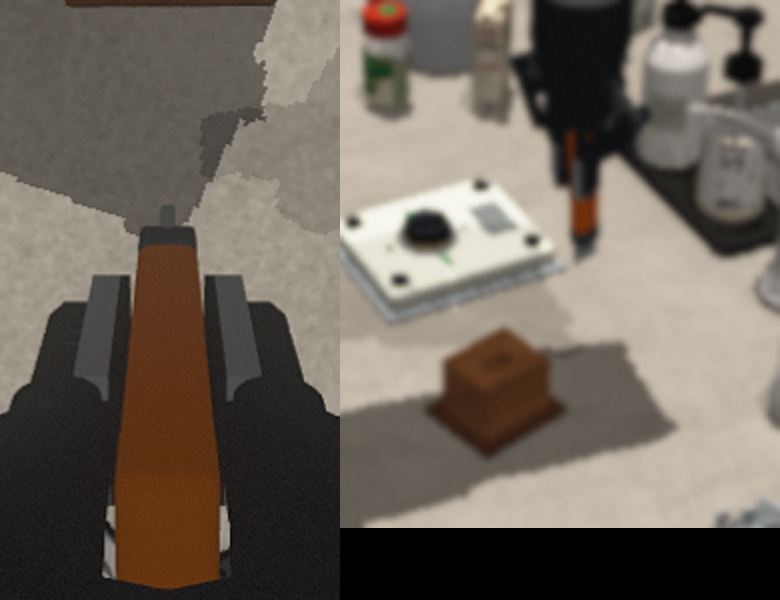

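The last view shows the blade tip at row 272, the ferrule end at 284, the handle start at 293 and the front tail edge at about 405.

```bash
python3 - <<'E'
from h import *
c=ctrl.camera_info("wrist");T=np.linalg.inv(c["tool_from_camera"]); C=(c["intrinsics"],c["D"],T[:3,:3],T[:3,3])
def m(L,a,x,hw=.011):
    ax=np.array([-np.cos(a),0,-np.sin(a)]);n=np.array([np.sin(a),0,-np.cos(a)]);g=np.array([x,0,-.002])
    return proj(C,[g+ax*L+n*hw,g+ax*(L-.093)+n*hw,g+ax*(L-.107)+n*hw,g+ax*(L-.125)+n*hw])[:,1]
o=np.array([405,292.5,284,272.5])
for L in (None,.025,.03,.035,.04):
  f=(lambda p:m(*p)-o) if L is None else (lambda p:(m(L,p[1],p[2])-o)[1:])
  r=least_squares(f,(.03,1.5,-.01),x_scale=(.01,.1,.01)); l,a,x=r.x; l=L or l
  print(L,l,np.degrees(a),"x",x,r.fun.round(1),"tip x",x+(.125-l)*np.cos(a))
E
```

```text
None 0.012645767701745504 91.17829003918067 x -0.020337074839732357 [-0.   0.3 -0.6  0.3] tip x -0.02264748134157903
0.025 0.025 92.41141580759788 x -0.01392174934623674 [ 0.3 -0.6  0.3] tip x -0.018129221501807895
0.03 0.03 92.88920316221268 x -0.011501484091755842 [ 0.3 -0.6  0.3] tip x -0.016289934404691654
0.035 0.035 93.36582770976983 x -0.009164968167602597 [ 0.3 -0.7  0.3] tip x -0.014448957617317772
0.04 0.04 93.84130485477776 x -0.006912293166730854 [ 0.4 -0.7  0.3] tip x -0.012606715497815765
```

```bash
python3 - <<'E'
from h import *
plan(at(-.014,.165),197.8)
E
```

```text
t 13.7 pos [0.5403 0.0207 0.1985] yaw -162.19 tilt 0.16 w 0.0138 F [-0.5 -0.1 -0.7]
slide mm [94.6 -0.  35.7] turn 0.01
```

send_rows(targets=[{"slide": [0.05, 0, 0], "turn": 0}, {"slide": [0.0945, 0, 0.01], "turn": 0}, {"slide": [0.0945, 0, 0.03], "turn": 0}, {"slide": [0.0945, 0, 0.036], "turn": 0}, {"slide": [0.0945, 0, 0.042], "turn": 0}, {"slide": [0.0945, 0, 0.048], "turn": 0}, {"slide": [0.0945, 0, 0.054], "turn": 0}, {"slide": [0.0945, 0, 0.058], "turn": 0}, {"slide": [0.0945, 0, 0.058], "turn": 0}])

```text
time_s: 14.82
ee_pos: [0.4514, -0.0081, 0.1416]
ee_rot: [0.486, -3.103, -0.0]
force: [-0.1, 0.2, -0.1]
gripper_width: 0.0136
gripper_force: 21.6
```

```bash
python3 - <<'E'
from h import *
plan(at(-.014,.165),197.8); rows()
cv2.imwrite('pics/p1.png',ctrl.get_image('wrist')[:,:,::-1])
E
```

```text
t 14.825 pos [ 0.4514 -0.0081  0.1416] yaw -162.18 tilt 0.03 w 0.0136 F [-0.1  0.2 -0.1]
slide mm [  1.2   0.2 -21.4] turn 0.02
handle start 293 below [56, 55, 56, 56, 55, 54, 49, 53, 57, 54, 52, 55, 54, 64, 70, 71, 71, 69, 72, 71, 72, 71, 73, 70, 63, 50, 45, 45, 39, 45, 47, 49, 46, 55]
```

send_rows(targets=[{"slide": [0, 0, 0.006], "turn": 0}, {"slide": [0, 0, 0.012], "turn": 0}, {"slide": [0, 0, 0.018], "turn": 0}, {"slide": [0, 0, 0.024], "turn": 0}, {"slide": [0, 0, 0.024], "turn": 0}])

```text
time_s: 15.55
ee_pos: [0.4513, -0.0081, 0.1173]
ee_rot: [0.486, -3.103, -0.001]
force: [-0.7, 0.0, -0.8]
gripper_width: 0.014
gripper_force: 21.6
```

```bash
python3 - <<'E'
from h import *
plan(at(-.014,.165),197.8); rows()
E
```

```text
t 15.55 pos [ 0.4513 -0.0081  0.1173] yaw -162.19 tilt 0.05 w 0.014 F [-0.7  0.  -0.8]
slide mm [  1.1   0.2 -45.7] turn 0.01
handle start 293 below [73, 74, 73, 72, 74, 73, 73, 72, 74, 72, 70, 72, 62, 59, 57, 56, 59, 58, 59, 57, 58, 58, 57, 56, 56, 54, 45, 45, 45, 45, 48, 46, 48, 58]
```

send_rows(targets=[{"slide": [0, 0, 0.006], "turn": 0}, {"slide": [0, 0, 0.011], "turn": 0}, {"slide": [0, 0, 0.015], "turn": 0}, {"slide": [0, 0, 0.015], "turn": 0}])

```text
time_s: 16.1
ee_pos: [0.4515, -0.0082, 0.1025]
ee_rot: [0.486, -3.104, -0.0]
force: [1.3, 0.1, -0.2]
gripper_width: 0.0139
gripper_force: 21.6
```

```bash
python3 - <<'E'
from h import *
plan(at(-.014,.165),197.8); rows()
E
```

```text
t 16.1 pos [ 0.4515 -0.0082  0.1025] yaw -162.19 tilt 0.01 w 0.0139 F [ 1.3  0.1 -0.2]
slide mm [  1.3   0.3 -60.5] turn 0.01
handle start 296 below [74, 75, 74, 74, 76, 74, 75, 75, 76, 74, 75, 75, 76, 74, 74, 76, 77, 76, 74, 73, 61, 60, 59, 61, 60, 60, 59, 62, 61, 60, 59, 58, 57, 59]
```

send_rows(targets=[{"slide": [0, 0, 0], "turn": 0}, {"slide": [0, 0, 0], "turn": 0}, {"slide": [0, 0, 0], "turn": 0}, {"slide": [-0.006, 0, 0], "turn": 0}, {"slide": [-0.013, 0, 0], "turn": 0}, {"slide": [-0.013, 0, 0], "turn": 0}], grip=0.04)

```text
time_s: 16.9
ee_pos: [0.4644, -0.0041, 0.1028]
ee_rot: [-0.487, 3.103, -0.0]
force: [0.5, -0.3, -0.1]
gripper_width: 0.04
gripper_force: 0.0
```

```bash
cat >> h.py <<'E'
def fitL(start,ferr,L,tip=None):
    c=ctrl.camera_info("wrist");T=np.linalg.inv(c["tool_from_camera"]); C=(c["intrinsics"],c["D"],T[:3,:3],T[:3,3])
    o=np.array([start,ferr]+([tip] if tip else []))
    def m(a,x,hw=.011):
        ax=np.array([-np.cos(a),0,-np.sin(a)]);n=np.array([np.sin(a),0,-np.cos(a)]);g=np.array([x,0,-.002])
        return proj(C,[g+ax*(L-s)+n*hw for s in(.093,.107,.125)[:len(o)]])[:,1]
    r=least_squares(lambda p:m(*p)-o,(1.5,-.005),x_scale=(.1,.01)); a,x=r.x
    print("elev",np.degrees(a).round(1),"x",x.round(4),"tip x",(x+(.125-L)*np.cos(a)).round(4),r.fun.round(1), [ (d,m(np.radians(90+d),0).round(0)) for d in (-3,0,3)])
E
python3 - <<'E'
from h import *
plan(at(0,.1045),197.8); rows()
im=ctrl.get_image('wrist'); cv2.imwrite('pics/p2.png',im[:,:,::-1])
print([(r,*im[r,324].tolist()) for r in range(200,310,4)])
fitL(292.5,284,.0265)
h=cv2.cvtColor(im,cv2.COLOR_RGB2HSV); m=(h[:,:,0]<15)&(h[:,:,1]>150)&(h[:,:,2]>60)
for r in (300,340,380,400,420,440): q=np.flatnonzero(m[r,250:400])+250; print(r,q.min(),q.max())
E
```

```text
t 16.9 pos [ 0.4644 -0.0041  0.1028] yaw -162.17 tilt 0.03 w 0.04 F [ 0.5 -0.3 -0.1]
slide mm [0.8 0.3 0.3] turn 0.03
handle start 268 below [79, 78, 78, 77, 77, 78, 76, 75, 78, 76, 77, 76, 79, 80, 79, 75, 79, 79, 77, 76, 79, 78, 78, 79, 79, 79, 79, 77, 78, 76, 71, 71, 72, 71]
[(200, 70, 46, 34), (204, 80, 58, 40), (208, 80, 58, 40), (212, 78, 54, 38), (216, 73, 52, 35), (220, 80, 53, 33), (224, 78, 56, 38), (228, 109, 74, 45), (232, 110, 76, 46), (236, 109, 73, 44), (240, 111, 74, 45), (244, 110, 73, 45), (248, 112, 77, 47), (252, 111, 74, 44), (256, 111, 74, 44), (260, 111, 75, 48), (264, 109, 73, 44), (268, 104, 73, 47), (272, 113, 61, 22), (276, 110, 58, 16), (280, 111, 57, 21), (284, 111, 58, 18), (288, 114, 62, 24), (292, 111, 59, 18), (296, 112, 58, 19), (300, 111, 56, 12), (304, 113, 59, 23), (308, 112, 60, 19)]
elev 94.7 x -0.0107 tip x -0.0187 [0. 0.] [(-3, array([255., 246.])), (0, array([262., 253.])), (3, array([268., 261.]))]
300 304 343
340 300 343
380 296 345
400 297 345
420 298 345Traceback (most recent call last):
  File "<stdin>", line 7, in <module>
    return umr_minimum(a, axis, None, out, keepdims, initial, where)
ValueError: zero-size array to reduction operation minimum which has no identity
```

```bash
python3 - <<'E'
from h import *
im=cv2.imread('pics/p2.png')[:,:,::-1]
print([(r,int(im[r,316:330].mean())) for r in range(340,444,4)])
print(orange_rows(im)[[0,-1]])
c=ctrl.camera_info("wrist");T=np.linalg.inv(c["tool_from_camera"]); C=(c["intrinsics"],c["D"],T[:3,:3],T[:3,3])
L=.125-.0985
for d in(-3,0,3):
    a=np.radians(90+d)
    for x in (-.003,0,.003):
        ax=np.array([-np.cos(a),0,-np.sin(a)]);n=np.array([np.sin(a),0,-np.cos(a)]);g=np.array([x,0,-.002])
        print(d,x,proj(C,[g+ax*(L-.075)+n*.011,g+ax*L+n*.011,g+ax*L-n*.011])[:,1].round(0))
E
```

```text
[(340, 64), (344, 65), (348, 66), (352, 66), (356, 67), (360, 68), (364, 68), (368, 67), (372, 70), (376, 74), (380, 76), (384, 76), (388, 76), (392, 77), (396, 77), (400, 78), (404, 78), (408, 77), (412, 78), (416, 79), (420, 78), (424, 78), (428, 78), (432, 78), (436, 77), (440, 147)]
[250 439]
-3 -0.003 [277. 391. 455.]
-3 0 [270. 381. 446.]
-3 0.003 [264. 371. 437.]
0 -0.003 [282. 385. 452.]
0 0 [275. 375. 444.]
0 0.003 [269. 365. 435.]
3 -0.003 [287. 379. 450.]
3 0 [280. 369. 441.]
3 0.003 [274. 360. 432.]
```

send_rows(targets=[{"slide": [0.0005, 0, 0], "turn": 0}, {"slide": [0.0005, 0, 0], "turn": 0}, {"slide": [0.0005, 0, 0], "turn": 0}, {"slide": [0.0005, 0, 0], "turn": 0}], grip=0.0, newtons=60)

```text
time_s: 17.5
ee_pos: [0.4632, -0.0044, 0.1029]
ee_rot: [0.486, -3.104, -0.0]
force: [-1.1, -0.9, 3.9]
gripper_width: 0.0135
gripper_force: 58.3
```

send_rows(targets=[{"slide": [0, 0, -0.015], "turn": 0}, {"slide": [0, 0, -0.035], "turn": 0}, {"slide": [0, 0, -0.07], "turn": 0}, {"slide": [0, 0, -0.11], "turn": 0}, {"slide": [0, 0, -0.15], "turn": 0}, {"slide": [0, 0, -0.15], "turn": 0}])

```text
time_s: 18.25
ee_pos: [0.4641, -0.0044, 0.2551]
ee_rot: [-0.486, 3.099, -0.002]
force: [0.0, -0.4, -0.9]
gripper_width: 0.0132
gripper_force: 58.4
```

```bash
python3 - <<'E'
from h import *
plan([.5225,.2135,.25],180.6); rows()
im=ctrl.get_image('wrist'); cv2.imwrite('pics/p3.png',im[:,:,::-1])
print([(r,*im[r,324].tolist()) for r in range(228,284,2)])
print([(r,int(im[r,316:330].mean())) for r in range(348,444,4)])
E
```

```text
t 18.25 pos [ 0.4641 -0.0044  0.2551] yaw -162.19 tilt 0.29 w 0.0132 F [ 0.  -0.4 -0.9]
slide mm [-122.2  189.6    5.2] turn 17.21
handle start 267 below [58, 60, 63, 62, 65, 66, 66, 68, 67, 66, 68, 68, 64, 69, 70, 69, 67, 66, 67, 68, 67, 69, 68, 62, 48, 44, 46, 49, 48, 48, 48, 52, 49, 59]
[(228, 66, 47, 34), (230, 60, 42, 28), (232, 66, 48, 37), (234, 71, 52, 33), (236, 85, 60, 39), (238, 87, 62, 42), (240, 92, 64, 43), (242, 90, 63, 42), (244, 91, 62, 41), (246, 73, 68, 65), (248, 70, 71, 69), (250, 70, 69, 68), (252, 68, 67, 67), (254, 71, 71, 70), (256, 71, 70, 69), (258, 51, 50, 47), (260, 52, 47, 45), (262, 51, 46, 46), (264, 54, 52, 50), (266, 91, 57, 42), (268, 93, 54, 30), (270, 94, 55, 30), (272, 95, 56, 35), (274, 94, 52, 31), (276, 95, 56, 34), (278, 93, 55, 35), (280, 91, 53, 32), (282, 91, 52, 28)]
[(348, 53), (352, 53), (356, 52), (360, 52), (364, 52), (368, 52), (372, 51), (376, 54), (380, 55), (384, 55), (388, 55), (392, 56), (396, 56), (400, 55), (404, 56), (408, 57), (412, 56), (416, 56), (420, 56), (424, 56), (428, 56), (432, 56), (436, 56), (440, 53)]
```

```bash
python3 - <<'E'
from h import *
fitL(265.5,257,.0265,245)
fitL(265.5,257,.030,245)
E
```

```text
elev 88.8 x -0.0034 tip x -0.0012 [ 0.4 -0.8  0.4] [(-3, array([255., 246., 234.])), (0, array([262., 253., 243.])), (3, array([268., 261., 252.]))]
elev 89.1 x -0.0017 tip x -0.0002 [ 0.4 -0.8  0.4] [(-3, array([258., 248., 236.])), (0, array([264., 255., 245.])), (3, array([271., 262., 253.]))]
```

send_rows(targets=[{"slide": [-0.04, 0.05, 0.005], "turn": 8}, {"slide": [-0.08, 0.1, 0.005], "turn": 17.2}, {"slide": [-0.122, 0.15, 0.005], "turn": 17.2}, {"slide": [-0.122, 0.1896, 0.005], "turn": 17.2}, {"slide": [-0.122, 0.1896, 0.005], "turn": 17.2}, {"slide": [-0.122, 0.1896, 0.005], "turn": 17.2}, {"slide": [-0.122, 0.1896, 0.005], "turn": 17.2}])

```text
time_s: 19.23
ee_pos: [0.5216, 0.2124, 0.2474]
ee_rot: [0.015, -3.141, 0.0]
force: [0.6, -0.9, -1.7]
gripper_width: 0.0138
gripper_force: 58.6
```

```bash
cat >> h.py <<'E'
def slot():
    o=ctrl.observe(); C=cam("wrist",o); im=ctrl.get_image("wrist"); h=cv2.cvtColor(im,cv2.COLOR_RGB2HSV)
    out={}
    for n,(lo,hi),z,smin in(("yellow",(20,32),.031,150),("green",(55,85),.025,110)):
        m=((h[:,:,0]>=lo)&(h[:,:,0]<=hi)&(h[:,:,1]>smin)&(h[:,:,2]>70)).astype(np.uint8)
        k,lab,st,ce=cv2.connectedComponentsWithStats(m)
        for i in range(1,k):
            if st[i,4]<25: continue
            v,u_=np.nonzero(lab==i); p=ray(C,np.c_[u_,v],z)[:,:2]; w,V=np.linalg.eigh(np.cov(p.T)); d=V[:,1]
            print(n,"n",st[i,4],"px",ce[i].round(1),"mean",p.mean(0).round(4),"yaw",(np.degrees(np.arctan2(d[1],d[0]))%180).round(2),"len",np.ptp(p@d).round(4),"mid",(p.mean(0)+d*((p-p.mean(0))@d).max()/2+d*((p-p.mean(0))@d).min()/2).round(4))
    return im
E
python3 - <<'E'
from h import *
plan([.5225,.2135,.25],180.6); im=slot(); cv2.imwrite('pics/q1.png',im[:,:,::-1])
E
```

```text
t 19.225 pos [0.5216 0.2124 0.2474] yaw -179.46 tilt 0.04 w 0.0138 F [ 0.6 -0.9 -1.7]
slide mm [-0.9  1.1 -2.6] turn -0.06
yellow n 235 px [329.9 178.1] mean [0.4914 0.2164] yaw 1.35 len 0.0434 mid [0.4915 0.2164]
green n 105 px [376.6 174.6] mean [0.4889 0.2547] yaw 96.63 len 0.0126 mid [0.4889 0.2546]
green n 60 px [281.6 181.3] mean [0.495  0.1767] yaw 98.64 len 0.0125 mid [0.495  0.1764]
```

```bash
python3 - <<'E'
from h import *
plan([.491,.216,.15],181.35)
im=cv2.imread('pics/q1.png').astype(int)
for r in (247,250,254,258,262,268): print(r,im[r,308:342:2].sum(1)//3)
c=ctrl.camera_info("wrist");T=np.linalg.inv(c["tool_from_camera"]); C=(c["intrinsics"],c["D"],T[:3,:3],T[:3,3])
print(proj(C,[[.011,0,.096],[.011,0,.064]]))
E
```

```text
t 19.275 pos [0.5217 0.2124 0.2476] yaw -179.47 tilt 0.02 w 0.0135 F [-0.  -0.3 -0.7]
slide mm [30.6  3.9 97.6] turn -0.82
247 [75 76 73 72 74 76 68 66 67 69 76 75 76 78 75 75 78]
250 [73 74 75 73 72 74 69 68 67 69 76 78 77 80 77 78 78]
254 [73 74 77 76 78 79 69 68 66 67 79 79 78 78 76 77 78]
258 [74 53 51 48 48 47 49 52 49 49 45 50 50 50 54 78 77]
262 [ 77  49  48  49  52  51  51  49  52  48  49  48  50  51  49 127 125]
268 [121  49  62  61  64  63  60  60  58  61  61  62  62  61  58  98 126]
[[325.21120808 242.84012515]
 [325.4833521  261.71849675]]
```

send_rows(targets=[{"slide": [0.0306, 0.0045, 0.03], "turn": -0.8}, {"slide": [0.0306, 0.0045, 0.065], "turn": -0.8}, {"slide": [0.0306, 0.0045, 0.09], "turn": -0.8}, {"slide": [0.0306, 0.0045, 0.098], "turn": -0.8}, {"slide": [0.0306, 0.0045, 0.101], "turn": -0.8}, {"slide": [0.0306, 0.0045, 0.104], "turn": -0.8}, {"slide": [0.0306, 0.0045, 0.108], "turn": -0.8}, {"slide": [0.0306, 0.0045, 0.112], "turn": -0.8}, {"slide": [0.0306, 0.0045, 0.112], "turn": -0.8}])

```text
time_s: 20.4
ee_pos: [0.4908, 0.2177, 0.1356]
ee_rot: [0.039, -3.141, 0.0]
force: [-0.4, -0.2, 0.2]
gripper_width: 0.0136
gripper_force: 58.7
```

```bash
python3 - <<'E'
from h import *
plan([.491,.2164,.1285],181.35); print(ctrl.observe()["wrist_torque"])
E
```

```text
t 20.4 pos [0.4908 0.2177 0.1356] yaw -178.59 tilt 0.02 w 0.0136 F [-0.4 -0.2  0.2]
slide mm [-0.2 -1.3  7.1] turn 0.06
[-0.04048132  0.02920241  0.07705635]
```

send_rows(targets=[{"slide": [0, 0, 0.002], "turn": 0}, {"slide": [0, 0, 0.004], "turn": 0}, {"slide": [0, 0, 0.006], "turn": 0}, {"slide": [0, 0, 0.006], "turn": 0}, {"slide": [0, 0, 0.006], "turn": 0}])

```text
time_s: 21.02
ee_pos: [0.4908, 0.2177, 0.1298]
ee_rot: [0.039, -3.141, -0.0]
force: [-0.0, -0.3, -0.1]
gripper_width: 0.0134
gripper_force: 58.7
```

```bash
python3 - <<'E'
from h import *
plan([.491,.2164,.1285],181.35); print(ctrl.observe()["wrist_torque"])
rows()
E
```

```text
t 21.025 pos [0.4908 0.2177 0.1298] yaw -178.59 tilt 0.0 w 0.0134 F [-0.  -0.3 -0.1]
slide mm [-0.1 -1.3  1.3] turn 0.06
[-0.0839114   0.02946836 -0.0856477 ]
handle start 266 below [90, 88, 89, 89, 91, 86, 74, 68, 72, 69, 68, 68, 71, 69, 70, 72, 70, 67, 69, 68, 71, 68, 70, 70, 59, 46, 45, 43, 46, 45, 45, 46, 45, 49]
```

send_rows(targets=[{"slide": [0, 0, 0.001], "turn": 0}, {"slide": [0, 0, 0.002], "turn": 0}, {"slide": [0, 0, 0.002], "turn": 0}])

```text
time_s: 21.45
ee_pos: [0.4909, 0.2177, 0.1279]
ee_rot: [-0.039, 3.141, 0.0]
force: [0.1, -0.3, 0.8]
gripper_width: 0.0134
gripper_force: 59.0
```

```bash
python3 - <<'E'
from h import *
plan([.491,.2164,.1285],181.35); print(ctrl.observe()["wrist_torque"])
im=ctrl.get_image('wrist')
for r in (200,215,230,238,244,250,254): print(r,im[r,270:380:4].mean(1).astype(int))
E
```

```text
t 21.45 pos [0.4909 0.2177 0.1279] yaw -178.59 tilt 0.01 w 0.0134 F [ 0.1 -0.3  0.8]
slide mm [-0.1 -1.3 -0.6] turn 0.06
[-0.13811355  0.04749813 -0.03138742]
200 [129 130 129 129 129 128 128 129 131 128 126 104  84  98 127 129 126 126
 126 128 128 129 129 130 102 103  98 203]
215 [130 129 127 128 129 128 125 130 130  74  83  85  85  85  84  87  79  88
 106 126 128 126 127 120 101 101 101 139]
230 [130 128 128 102  84  81  85  79  41  43  43  41  76  89  84  43  40  41
  54  64  85  83  77  99 101 102  98 101]
238 [129 130  88  85  83  77  44  41  47  47  47  36  72  74  70  44  47  45
  44  42  45  67  69  64  87  97  98 100]
244 [129 117  84  83  78  44  43  41  42  48  45  36  69  71  68  41  45  46
  47  47  45  40  64  65  66  99  98  99]
250 [128  83  81  84  40  40  41  39  43  41  42  36  68  69  66  41  38  42
  36  44  42  42  45  67  65 101  98 100]
254 [126  79  82  81  45  40  45  41  39  38  40  37  70  68  67  36  36  42
  41  36  39  43  41  65  67  72  98  53]
```

send_rows(targets=[{"slide": [0, 0, -0.0005], "turn": 3}, {"slide": [0, 0, -0.0005], "turn": 8}, {"slide": [-0.0002, 0, -0.0005], "turn": 15}, {"slide": [-0.0003, 0, -0.0005], "turn": 23}, {"slide": [-0.0005, 0, -0.0005], "turn": 31}, {"slide": [-0.0005, 0, -0.0005], "turn": 39}, {"slide": [-0.0005, 0, -0.0005], "turn": 47}, {"slide": [-0.0005, 0, -0.0005], "turn": 55}, {"slide": [-0.0005, 0, -0.0005], "turn": 63}, {"slide": [-0.0005, 0, -0.0005], "turn": 71}, {"slide": [-0.0005, 0, -0.0005], "turn": 79}, {"slide": [-0.0005, 0, -0.0005], "turn": 79}], newtons=100)

```text
time_s: 23.0
ee_pos: [0.4915, 0.2177, 0.1282]
ee_rot: [1.967, 2.449, 0.001]
force: [1.1, 0.1, -1.2]
gripper_width: 0.0126
gripper_force: 97.6
```

```bash
python3 - <<'E'
from h import *
plan([.4914,.2177,.1284],94.5); print(ctrl.observe()["wrist_torque"]); slot()
E
```

```text
t 23.0 pos [0.4915 0.2177 0.1282] yaw 102.46 tilt 0.02 w 0.0126 F [ 1.1  0.1 -1.2]
slide mm [ 0.  -0.1 -0.2] turn 7.96
[ 0.03362701 -0.23470866  0.0756533 ]
yellow n 221 px [320.2 236.4] mean [0.4866 0.2301] yaw 103.07 len 0.0172 mid [0.487  0.2281]
green n 120 px [334.2 186.5] mean [0.4883 0.2577] yaw 86.8 len 0.0072 mid [0.4883 0.2577]
```

send_rows(targets=[{"slide": [0, 0, 0], "turn": 5}, {"slide": [0, 0, 0], "turn": 9}, {"slide": [0, 0, 0], "turn": 12}, {"slide": [0, 0, 0], "turn": 14}, {"slide": [0, 0, 0], "turn": 14}])

```text
time_s: 23.68
ee_pos: [0.4916, 0.2177, 0.1283]
ee_rot: [2.25, 2.192, 0.001]
force: [2.7, 1.1, -2.5]
gripper_width: 0.0122
gripper_force: 97.4
```

```bash
python3 - <<'E'
from h import *
plan([.4914,.2177,.1284],94.5); print(ctrl.observe()["wrist_torque"]); slot()
E
```

```text
t 23.675 pos [0.4916 0.2177 0.1283] yaw 88.5 tilt 0.03 w 0.0122 F [ 2.7  1.1 -2.5]
slide mm [-0.  -0.2 -0.1] turn -6.0
[ 0.0304474  -0.6286422   0.11725657]
yellow n 228 px [320.1 236.6] mean [0.49   0.2307] yaw 88.59 len 0.0172 mid [0.4899 0.2287]
green n 123 px [315.7 186.1] mean [0.4883 0.2577] yaw 96.85 len 0.0071 mid [0.4883 0.2576]
```

send_rows(targets=[{"slide": [0, 0, 0], "turn": 2}, {"slide": [0, 0, 0], "turn": 4}, {"slide": [0, 0, 0], "turn": 4}, {"slide": [0, 0, 0], "turn": 4}])

```text
time_s: 24.22
ee_pos: [0.4915, 0.2177, 0.1283]
ee_rot: [2.326, 2.111, 0.001]
force: [4.9, 0.3, -5.0]
gripper_width: 0.0132
gripper_force: 97.4
```

```bash
python3 - <<'E'
from h import *
plan([.4914,.2177,.1284],94.5); print(ctrl.observe()["wrist_torque"]); slot()
E
```

```text
t 24.225 pos [0.4915 0.2177 0.1283] yaw 84.44 tilt 0.03 w 0.0132 F [ 4.9  0.3 -5. ]
slide mm [ 0.  -0.1 -0.1] turn -10.06
[ 0.03311355 -1.07707571  0.42125337]
yellow n 225 px [318.8 237.1] mean [0.4902 0.2306] yaw 87.92 len 0.0173 mid [0.4901 0.2289]
green n 123 px [310.4 186.7] mean [0.4883 0.2577] yaw 95.91 len 0.0068 mid [0.4883 0.2577]
```

send_rows(targets=[{"slide": [0, 0, 0], "turn": -3}, {"slide": [0, 0, 0], "turn": -6.5}, {"slide": [0, 0, 0], "turn": -6.5}, {"slide": [0, 0, -0.004], "turn": -6.5}, {"slide": [0, 0, -0.01], "turn": -6.5}, {"slide": [0, 0, -0.02], "turn": -6.5}, {"slide": [0, 0, -0.05], "turn": -6.5}, {"slide": [0, 0, -0.09], "turn": -6.5}, {"slide": [-0.03, 0, -0.12], "turn": -6.5}, {"slide": [-0.03, 0, -0.12], "turn": -6.5}])

```text
time_s: 25.52
ee_pos: [0.4886, 0.187, 0.2508]
ee_rot: [2.204, 2.236, 0.005]
force: [0.6, 0.9, -1.3]
gripper_width: 0.0133
gripper_force: 98.1
```

```bash
python3 - <<'E'
from h import *
im=slot(); rows(); plan(at(0,.22),197.8)
print([(r,*im[r,324].tolist()) for r in range(236,284,2)])
print([(r,int(im[r,316:330].mean())) for r in range(356,396,4)])
cv2.imwrite('pics/r1.png',im[:,:,::-1])
E
```

```text
yellow n 374 px [326.5 176.9] mean [0.4914 0.2166] yaw 94.23 len 0.0432 mid [0.4914 0.2158]
green n 62 px [323.6 125.8] mean [0.4885 0.2564] yaw 92.72 len 0.0101 mid [0.4885 0.2559]
green n 32 px [328.8 226.7] mean [0.494  0.1734] yaw 108.02 len 0.0089 mid [0.4938 0.1742]
handle start 266 below [116, 116, 117, 117, 115, 117, 118, 114, 115, 116, 116, 115, 117, 109, 75, 63, 65, 65, 65, 64, 65, 64, 65, 67, 62, 57, 44, 45, 45, 45, 46, 44, 45, 46]
t 25.625 pos [0.4881 0.1878 0.2484] yaw 90.86 tilt 0.02 w 0.013 F [-0.2 -0.4 -0.6]
slide mm [-191.4  -27.5   30.3] turn -106.94
[(236, 122, 122, 113), (238, 117, 117, 107), (240, 117, 115, 106), (242, 120, 120, 109), (244, 122, 119, 111), (246, 77, 77, 72), (248, 66, 67, 66), (250, 64, 66, 64), (252, 65, 64, 63), (254, 66, 66, 63), (256, 59, 59, 58), (258, 46, 45, 43), (260, 46, 44, 42), (262, 47, 46, 45), (264, 44, 47, 46), (266, 81, 49, 29), (268, 86, 50, 27), (270, 86, 51, 30), (272, 85, 50, 30), (274, 84, 47, 26), (276, 87, 51, 32), (278, 85, 48, 29), (280, 87, 50, 30), (282, 85, 47, 27)]
[(356, 49), (360, 48), (364, 48), (368, 49), (372, 48), (376, 50), (380, 52), (384, 52), (388, 52), (392, 52)]
```

send_rows(targets=[{"slide": [-0.04, -0.006, 0], "turn": -10}, {"slide": [-0.08, -0.012, 0], "turn": -20}, {"slide": [-0.12, -0.02, 0], "turn": -30}, {"slide": [-0.16, -0.0275, 0.0], "turn": -40}, {"slide": [-0.191, -0.0275, 0.03], "turn": -50}, {"slide": [-0.191, -0.0275, 0.03], "turn": -60}, {"slide": [-0.191, -0.0275, 0.03], "turn": -70}, {"slide": [-0.191, -0.0275, 0.03], "turn": -80}, {"slide": [-0.191, -0.0275, 0.03], "turn": -90}, {"slide": [-0.191, -0.0275, 0.03], "turn": -100}, {"slide": [-0.191, -0.0275, 0.03], "turn": -107}, {"slide": [-0.191, -0.0275, 0.03], "turn": -107}])

```text
time_s: 27.12
ee_pos: [0.4637, -0.0031, 0.2174]
ee_rot: [0.488, -3.102, -0.001]
force: [0.5, 0.2, -0.6]
gripper_width: 0.0127
gripper_force: 98.1
```

```bash
python3 - <<'E'
from h import *
plan([.4637,-.0043,.165],197.8)
im=ctrl.get_image('wrist'); cv2.imwrite('pics/r2.png',im[:,:,::-1])
for r in (248,254,262,300): print(r,im[r,304:346:2].mean(1).astype(int))
E
```

```text
t 27.125 pos [ 0.4637 -0.0031  0.2174] yaw -162.12 tilt 0.11 w 0.0127 F [ 0.5  0.2 -0.6]
slide mm [ 0.3 -1.2 52.4] turn 0.08
248 [63 63 59 58 55 56 56 56 67 68 69 66 50 52 51 52 53 55 57 52 54]
254 [64 67 69 67 65 67 69 69 66 69 68 66 56 56 55 54 54 54 56 56 52]
262 [65 68 68 47 49 48 47 46 46 44 47 46 47 46 44 44 45 57 55 54 53]
300 [144  97  58  61  61  59  58  58  58  59  57  60  58  59  60  59  58  58
  74 155 148]
```

send_rows(targets=[{"slide": [0.0003, -0.0008, 0.03], "turn": 0}, {"slide": [0.0003, -0.0008, 0.052], "turn": 0}, {"slide": [0.0003, -0.0008, 0.058], "turn": 0}, {"slide": [0.0003, -0.0008, 0.063], "turn": 0}, {"slide": [0.0003, -0.0008, 0.067], "turn": 0}, {"slide": [0.0003, -0.0008, 0.071], "turn": 0}, {"slide": [0.0003, -0.0008, 0.075], "turn": 0}, {"slide": [0.0003, -0.0008, 0.079], "turn": 0}, {"slide": [0.0003, -0.0008, 0.079], "turn": 0}])

```text
time_s: 28.3
ee_pos: [0.4639, -0.0045, 0.1391]
ee_rot: [0.489, -3.103, -0.0]
force: [-0.7, -0.1, -0.3]
gripper_width: 0.0126
gripper_force: 98.3
```

```bash
python3 - <<'E'
from h import *
plan([.4637,-.0043,.106],197.8);rows()
E
```

```text
t 28.3 pos [ 0.4639 -0.0045  0.1391] yaw -162.09 tilt 0.01 w 0.0126 F [-0.7 -0.1 -0.3]
slide mm [ 0.2  0.2 33.1] turn 0.11
handle start 266 below [70, 70, 68, 70, 69, 71, 71, 69, 71, 69, 64, 63, 65, 66, 72, 74, 73, 74, 74, 75, 74, 74, 74, 74, 64, 47, 47, 45, 44, 44, 47, 45, 50, 58]
```

In the pocket with no force; continue down.

send_rows(targets=[{"slide": [0, 0, 0.006], "turn": 0}, {"slide": [0, 0, 0.012], "turn": 0}, {"slide": [0, 0, 0.018], "turn": 0}, {"slide": [0, 0, 0.024], "turn": 0}, {"slide": [0, 0, 0.03], "turn": 0}, {"slide": [0, 0, 0.034], "turn": 0}, {"slide": [0, 0, 0.034], "turn": 0}])

```text
time_s: 29.22
ee_pos: [0.464, -0.0045, 0.105]
ee_rot: [0.489, -3.103, -0.0]
force: [0.1, -0.2, -0.1]
gripper_width: 0.0127
gripper_force: 98.3
```

```bash
python3 - <<'E'
from h import *
plan([.4637,-.0043,.104],197.8);rows()
E
```

```text
t 29.225 pos [ 0.464  -0.0045  0.105 ] yaw -162.09 tilt 0.01 w 0.0127 F [ 0.1 -0.2 -0.1]
slide mm [0.2 0.2 1. ] turn 0.11
handle start 267 below [74, 75, 72, 72, 75, 73, 74, 74, 75, 77, 73, 73, 72, 72, 74, 74, 75, 74, 73, 72, 73, 74, 76, 75, 71, 75, 77, 75, 75, 75, 73, 65, 69, 69]
```

send_rows(targets=[{"slide": [0, 0, 0.0015], "turn": 0}, {"slide": [0, 0, 0.0015], "turn": 0}])

```text
time_s: 29.52
ee_pos: [0.4639, -0.0045, 0.1038]
ee_rot: [-0.489, 3.103, 0.0]
force: [-1.0, 0.3, -1.3]
gripper_width: 0.0127
gripper_force: 98.3
```

send_rows(targets=[{"slide": [0, 0, 0], "turn": 0}, {"slide": [0, 0, 0], "turn": 0}, {"slide": [0, 0, 0], "turn": 0}, {"slide": [0, 0, 0], "turn": 0}, {"slide": [0, 0, -0.02], "turn": 0}, {"slide": [0, 0, -0.05], "turn": 0}, {"slide": [0, 0, -0.09], "turn": 0}, {"slide": [0, 0, -0.13], "turn": 0}, {"slide": [0, 0, -0.17], "turn": 0}, {"slide": [-0.05, 0, -0.17], "turn": 0}, {"slide": [-0.05, 0, -0.17], "turn": 0}], grip=0.045)

```text
time_s: 30.9
ee_pos: [0.5133, 0.0114, 0.274]
ee_rot: [-0.49, 3.102, -0.0]
force: [-1.0, 0.1, -0.2]
gripper_width: 0.0451
gripper_force: 0.0
```

```bash
python3 - <<'E'
from h import *
plan([.4637,-.0043,.104],197.8)
C=cam("wrist",ctrl.observe()); im=slot(); cv2.imwrite('pics/z.png',im[:,:,::-1])
h=cv2.cvtColor(im,cv2.COLOR_RGB2HSV); m=((h[:,:,0]<15)&(h[:,:,1]>190)&(h[:,:,2]>60)).astype(np.uint8)
k,l,st,ce=cv2.connectedComponentsWithStats(m)
print([ (st[i].tolist(),ce[i].round()) for i in range(1,k) if st[i,4]>80])
print("expected tail corners",proj(C,[S+u*a+np.array([-u[1],u[0],0])*b+[0,0,.131] for a in(-.011,.011) for b in(-.007,.007)]).round(0).tolist())
s=ctrl.get_image("scene"); h=cv2.cvtColor(s,cv2.COLOR_RGB2HSV); m=((h[:,:,0]<12)&(h[:,:,1]>200)&(h[:,:,2]>60)).astype(np.uint8)
k,l,st,ce=cv2.connectedComponentsWithStats(m); print([st[i].tolist() for i in range(1,k) if st[i,4]>15])
print("scene expect top/bottom",proj(cam("scene"),[S+[0,0,.131],S+[0,0,.056]]).round(0).tolist())
E
```

```text
t 30.9 pos [0.5133 0.0114 0.274 ] yaw -162.05 tilt 0.09 w 0.0451 F [-1.   0.1 -0.2]
slide mm [ 52.3   0.4 169.9] turn 0.15
yellow n 282 px [542.2 253.2] mean [0.4925 0.2134] yaw 90.81 len 0.0444 mid [0.4924 0.2149]
green n 86 px [501.3 242. ] mean [0.4949 0.1768] yaw 93.34 len 0.0132 mid [0.4949 0.177 ]
green n 84 px [581.6 261.1] mean [0.4892 0.2547] yaw 93.9 len 0.0139 mid [0.4892 0.2546]
[([313, 137, 22, 41, 661], array([324., 157.]))]
expected tail corners [[315.0, 141.0], [337.0, 141.0], [315.0, 177.0], [337.0, 177.0]]
[[278, 142, 9, 7, 39], [310, 219, 9, 27, 119], [308, 313, 21, 10, 51]]
scene expect top/bottom [[315.0, 220.0], [314.0, 242.0]]
```

```bash
python3 -c "
from plant import ctrl
print(ctrl.sign_off())"
```

```text
the job is handed in; nothing more can be done
None
```

The job is handed in, at about 31 s: the key was stood in the stand, let go, regrasped and used to turn the cap clockwise to its stop. The slot read 94.2° against about 94° for the green marks, and the key is back upright in the stand with the gripper clear.

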